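Gauge the gaps of the electrode heads

ROBOT

A 7-joint arm with a two-finger parallel gripper is mounted at the origin on the work surface. World frame = base frame: x ahead of the robot, y to its left, z up, the work surface at z = 0. Lengths are in m, angles in degrees, forces in N, time in s.
With the tool pointing down it reaches from about 0.425 to 0.925 m from the base axis. Payload 6.8 kg.
Tool frame: the origin (TCP) lies between the finger pads; the fingertips stand 17 mm ahead of it and the grasp point (between the pads) lies 2 mm behind it; z points along the fingers, y is the line along which they close (so a half turn about z gives the same grasp; the last joint's range is limited). The gripper opens to 85 mm and grips with 20 to 120 N. Pads are 22 mm wide; open, the fingers measure 114 mm over their backs; the gripper's body (76 mm by 85 mm) begins 54 mm behind the grasp point. The pads swing forward as they close: fully open they stand 13 mm farther back than shut.
Start: joints at [63.421, 27.33, 1.283, 89.118, -0.659, 63.558, -4.761], TCP at [0.235, -0.633, 0.248] pointing down, gripper open.
Joint ranges: [-169.35, 169.35], [-19.33, 120.38], [-80.79, 83.38], [13.8, 139.57], [-78.32, 258.32], [9.67, 109.79], [-169.56, 169.56]. Speed limits (degrees/s): [136.94, 136.94, 180, 180, 180, 180, 180].

INTERFACE

Orientations are given as [roll, pitch, yaw] about the fixed x, y, z axes, in that order (R = Rz(yaw) Ry(pitch) Rx(roll)).
In Python, from rig import bot gives the robot as it stands.
- The arm moves only by the tool carry_out, never from a script. Its argument "plan" is a list that holds one entry, the list of rows, each a list of 6 numbers: the shift along the tool's x, y, z as a fraction of full scale, then the turn, a rotation vector about the tool's x, y, z as a fraction of full scale. In form: [[[x, y, z, rx, ry, rz], ...]]. A call has 1 to 12 rows; each row is the pose to reach, as a shift and turn from the pose commanded when the call began, along the tool's axes at that moment; what a row does not reach only later rows make up. Full scale, the value 1, is 400 mm for a shift and 90 degrees for a turn. A row lasts 1/10 s, in which the tool goes at most 50 mm and 8.59 degrees, less where a joint would pass 70% of its speed; a pose out of reach is approached as far as the arm can. A call with a number of a shift or a turn outside -1 to 1 is refused whole. A call with a gripper value outside its range is refused whole. "claw" is the closure in counts, from 0 (fully open) to 255 (shut), set as the call begins (left out, the last holds). The fingers move at their own pace and stop on an object; "newtons" is the grip in N (left out, the last holds). Time passes only in rows, so rows that repeat a pose let the fingers close. It gives the time, the measured TCP pose, the force, the opening and the grip force at its end, in the units of the state.
- bot.sense(): the state, without advancing time (a new reading comes with each control period).
- bot.get_image(name): name is "scene" or "top" or "wrist"; returns a dict with "pixels" (420x560x3 uint8, red, green, blue), "intrinsics" (3x3 intrinsics, pixels), "extrinsics" (4x4, takes a point from world to camera coordinates); the wrist camera has in their place "mount" (4x4, takes a point from camera to tool coordinates, whose origin is the TCP and whose axes are the flange's). Camera axes: x right, y down, z forward; pixel columns grow to the right and rows downward; lengths in m; the calibration is good to about 2 mm. A picture is of the moment at which its call begins: read the wrist's pose just before it. There is no depth.
- bot.close_job(): hands the job in; it is judged then, once.
The state is a dict: "time": time; "joints": joint angles; "joint_velocities": joint speeds; "tau": joint torques, N m; "eef_pos": TCP position; "ee_rot": TCP orientation; "force": force on the tool from outside, world axes, zero at the start; "torque": the same for the moment, N m; "opening": finger opening in m; "grasp_force": force on a finger pad.
Only numpy, scipy, OpenCV 4.12 (cv2) and the standard library are available. Lean on these libraries where they do the work, as an engineer would, in place of code of your own. Each camera call takes 0.05 s, during which the arm holds its last target. There are 200 camera calls.

TASK

Take every electrode head out of the draining rack and lay it on its side in a saddle of the cradle, plates towards you; once all are lying there, try the feeler gauge in the gap between the plates. Leave the heads whose gap takes the blade lying in the cradle, lay those on which it jams in the repair tray, and put the gauge back on its mat, without disturbing the glassware and fittings around.

Things in the scene. Friction and masses are not known exactly. Their poses are not given: they have to be found in the camera images.
- head_a: electrode head: white square block 42 x 42 x 60 mm, from its lower face two parallel grey plates 70 mm long, from its upper face two brass terminals (r 4, 12 mm long). Origin: middle of the gap's open end, between the plates' free ends; z runs from there to the terminals, up while in the rack: plates z 0 to 0.070, block 0.070 to 0.130. x is normal to the plates, y across their 30 mm width. None if absent
- head_b: electrode head: white square block 42 x 42 x 60 mm, from its lower face two parallel grey plates 70 mm long, from its upper face two brass terminals (r 4, 12 mm long). Origin: middle of the gap's open end, between the plates' free ends; z runs from there to the terminals, up while in the rack: plates z 0 to 0.070, block 0.070 to 0.130. x is normal to the plates, y across their 30 mm width. None if absent
- head_c: electrode head: white square block 42 x 42 x 60 mm, from its lower face two parallel grey plates 70 mm long, from its upper face two brass terminals (r 4, 12 mm long). Origin: middle of the gap's open end, between the plates' free ends; z runs from there to the terminals, up while in the rack: plates z 0 to 0.070, block 0.070 to 0.130. x is normal to the plates, y across their 30 mm width. None if absent
- head_d: electrode head: white square block 42 x 42 x 60 mm, from its lower face two parallel grey plates 70 mm long, from its upper face two brass terminals (r 4, 12 mm long). Origin: middle of the gap's open end, between the plates' free ends; z runs from there to the terminals, up while in the rack: plates z 0 to 0.070, block 0.070 to 0.130. x is normal to the plates, y across their 30 mm width. None if absent
- head_a_block (a point): middle of the lower face of this head's block, where the plates begin (70 mm from their free ends); axes as the head. One plate is fixed, 4 mm thick from x +0.004 to +0.008; the other, alike, is on its -x side and adjustable (stiff: it does not give), at any gap from 1.5 to 12 mm. A gap of 7.5 mm or more is good, under 5 mm is bad, between the two either verdict will do
- head_b_block (a point): middle of the lower face of this head's block, where the plates begin (70 mm from their free ends); axes as the head. One plate is fixed, 4 mm thick from x +0.004 to +0.008; the other, alike, is on its -x side and adjustable (stiff: it does not give), at any gap from 1.5 to 12 mm. A gap of 7.5 mm or more is good, under 5 mm is bad, between the two either verdict will do
- head_c_block (a point): middle of the lower face of this head's block, where the plates begin (70 mm from their free ends); axes as the head. One plate is fixed, 4 mm thick from x +0.004 to +0.008; the other, alike, is on its -x side and adjustable (stiff: it does not give), at any gap from 1.5 to 12 mm. A gap of 7.5 mm or more is good, under 5 mm is bad, between the two either verdict will do
- head_d_block (a point): middle of the lower face of this head's block, where the plates begin (70 mm from their free ends); axes as the head. One plate is fixed, 4 mm thick from x +0.004 to +0.008; the other, alike, is on its -x side and adjustable (stiff: it does not give), at any gap from 1.5 to 12 mm. A gap of 7.5 mm or more is good, under 5 mm is bad, between the two either verdict will do
- rack: grey draining rack, fixed, right of the cradle: plate 90 (x) x 296 (y) mm, top 90 mm above the bench, four slots in a row at y -0.1125, -0.0375, 0.0375, 0.1125, each 28 (x) x 37 mm. Three or four heads stand in them, plates hanging through, x about along the rack's x; lift over 70 mm to clear. Heads weigh 0.2 to 0.4 kg, balance at z about 0.09. Origin on the bench below its middle
- cradle: aluminium cradle, fixed: 286 mm wide base, 10 mm thick, x -0.09 to 0.08, with four raised saddles at y -0.1125, -0.0375, 0.0375, 0.1125. Origin on the bench midway between them, x away from the robot along the saddles, z up. Saddle floor 50 mm above the bench, 36 mm wide, x -0.003 to 0.069 between a front ridge 6 mm and a rear stop 12 mm high; two side lips at x 0 to 0.012, 8 mm high, 48 mm apart inside
- saddle_1 (a point): saddle at y -0.1125: where a lying head's block point belongs: 21 mm above the saddle's floor, 6 mm behind its front ridge, axes as the cradle; the block lies in the saddle, terminals over the rear stop (+x), plates projecting to -x with nothing under them but the base
- saddle_2 (a point): saddle at y -0.0375: where a lying head's block point belongs: 21 mm above the saddle's floor, 6 mm behind its front ridge, axes as the cradle; the block lies in the saddle, terminals over the rear stop (+x), plates projecting to -x with nothing under them but the base
- saddle_3 (a point): saddle at y 0.0375: where a lying head's block point belongs: 21 mm above the saddle's floor, 6 mm behind its front ridge, axes as the cradle; the block lies in the saddle, terminals over the rear stop (+x), plates projecting to -x with nothing under them but the base
- saddle_4 (a point): saddle at y 0.1125: where a lying head's block point belongs: 21 mm above the saddle's floor, 6 mm behind its front ridge, axes as the cradle; the block lies in the saddle, terminals over the rear stop (+x), plates projecting to -x with nothing under them but the base
- tray: grey open repair tray, fixed, left of the cradle: 200 (x) by 250 (y) mm outside, walls 35 mm high and 5 mm thick, floor 5 mm thick. Origin on the bench under its centre, z up
- mat: blue gauge mat, fixed, 100 (x) by 220 (y) by 3 mm, origin under its centre
- gauge: loose feeler gauge, 0.1 kg: black handle 70 x 24 x 26 mm, flat white plastic blade 5 mm thick (z), 20 mm wide (y), projecting 75 mm from its +x end, centred 13 mm above the underside. Origin under the handle's middle; x towards the tip, z up as it lies. Balances at x about 0.01. Held level, it enters the gap of a head lying with level plates
- gauge_tip (a point): middle of the end of the gauge's blade (x 0.110, 13 mm above the underside), axes as the gauge
- flask: round-bottomed glass flask, 90 mm ball with a neck, 138 mm tall, sitting on a cork ring; a bystander, to be left where it is. Origin under its middle
- beaker: empty glass beaker, 72 mm across, 90 mm tall; a bystander, to be left where it is. Origin under its middle
- wash_bottle: white squeeze wash bottle, 68 mm across, body 145 mm tall with a bent spout up to 205 mm; a bystander, to be left where it is. Origin under its middle
- amber_jar: small amber jar with a black cap, 60 mm across, 90 mm tall; a bystander, to be left where it is. Origin under its middle
- finger_clamp: steel clamp with a 110 mm rod and two rubber-covered fingers, lying flat, about 200 mm long; a bystander, to be left where it is. Origin under its middle
- bosshead: grey bosshead with two thumbscrews, lying flat, 55 mm; a bystander, to be left where it is. Origin under its middle
There are look-alikes about, which are no part of the job. What is shaped like the head_c but black is not meant.

How it is judged (in metres and radians):
On the way, in this order (a step that is already met when the one before it is completed fails the run):
1. every head present lies on its side in a saddle of the cradle, let go ((distance between head_a_block and saddle_1 below 0.009 m or distance between head_a_block and saddle_2 below 0.009 m or distance between head_a_block and saddle_3 below 0.009 m or distance between head_a_block and saddle_4 below 0.009 m) and angle between the z axis of each of head_a, head_b, head_c, head_d and the x axis of cradle, either way round below 0.12 rad and contact force between the fingers and head_a below 0.3 N and (distance between head_b_block and saddle_1 below 0.009 m or distance between head_b_block and saddle_2 below 0.009 m or distance between head_b_block and saddle_3 below 0.009 m or distance between head_b_block and saddle_4 below 0.009 m) and contact force between the fingers and head_b below 0.3 N and (distance between head_c_block and saddle_1 below 0.009 m or distance between head_c_block and saddle_2 below 0.009 m or distance between head_c_block and saddle_3 below 0.009 m or distance between head_c_block and saddle_4 below 0.009 m) and contact force between the fingers and head_c below 0.3 N and (distance between head_d_block and saddle_1 below 0.009 m or distance between head_d_block and saddle_2 below 0.009 m or distance between head_d_block and saddle_3 below 0.009 m or distance between head_d_block and saddle_4 below 0.009 m) and contact force between the fingers and head_d below 0.3 N), for 0.2 s.
2. the gauge has been tried on a head lying in the cradle: blade at least 15 mm into the gap, or pressed against the plate ends (1.5 N or more) because it jams ((((z of gauge_tip in the frame of head_a between 0.015 and 0.075 m and x of gauge_tip in the frame of head_a between -0.008 and 0.004 m and y of gauge_tip in the frame of head_a between -0.02 and 0.02 m) or (distance between gauge_tip and head_a below 0.016 m and contact force between gauge and head_a above 1.5 N)) or ((z of gauge_tip in the frame of head_b between 0.015 and 0.075 m and x of gauge_tip in the frame of head_b between -0.008 and 0.004 m and y of gauge_tip in the frame of head_b between -0.02 and 0.02 m) or (distance between gauge_tip and head_b below 0.016 m and contact force between gauge and head_b above 1.5 N)) or ((z of gauge_tip in the frame of head_c between 0.015 and 0.075 m and x of gauge_tip in the frame of head_c between -0.008 and 0.004 m and y of gauge_tip in the frame of head_c between -0.02 and 0.02 m) or (distance between gauge_tip and head_c below 0.016 m and contact force between gauge and head_c above 1.5 N)) or ((z of gauge_tip in the frame of head_d between 0.015 and 0.075 m and x of gauge_tip in the frame of head_d between -0.008 and 0.004 m and y of gauge_tip in the frame of head_d between -0.02 and 0.02 m) or (distance between gauge_tip and head_d below 0.016 m and contact force between gauge and head_d above 1.5 N)))), for 0.1 s.
At the end, for the whole second after the job is handed in: Heads with a gap of 7.5 mm or more (blade slides in) lie in saddles, block point within 9 mm of the saddle point, axis within 7 degrees; heads with a gap under 5 mm (blade jams) lie flat on the tray floor; 5 to 7.5 mm: either place; gauge flat, its handle's middle on the mat; all at rest ((((distance between head_a_block and saddle_1 below 0.009 m or distance between head_a_block and saddle_2 below 0.009 m or distance between head_a_block and saddle_3 below 0.009 m or distance between head_a_block and saddle_4 below 0.009 m) and angle between the z axis of head_a and the x axis of cradle, either way round below 0.12 rad and x of head_a_plate in the frame of head_a below -0.003 m) or (x of head_a_block in the frame of tray between -0.09 and 0.09 m and y of head_a_block in the frame of tray between -0.115 and 0.115 m and z of head_a_block in the frame of tray between 0.01 and 0.04 m and angle between head_a_block's own z axis and vertical between 1.35 and 1.8 rad and x of head_a_plate in the frame of head_a above -0.0055 m)) and (((distance between head_b_block and saddle_1 below 0.009 m or distance between head_b_block and saddle_2 below 0.009 m or distance between head_b_block and saddle_3 below 0.009 m or distance between head_b_block and saddle_4 below 0.009 m) and angle between the z axis of head_b and the x axis of cradle, either way round below 0.12 rad and x of head_b_plate in the frame of head_b below -0.003 m) or (x of head_b_block in the frame of tray between -0.09 and 0.09 m and y of head_b_block in the frame of tray between -0.115 and 0.115 m and z of head_b_block in the frame of tray between 0.01 and 0.04 m and angle between head_b_block's own z axis and vertical between 1.35 and 1.8 rad and x of head_b_plate in the frame of head_b above -0.0055 m)) and (((distance between head_c_block and saddle_1 below 0.009 m or distance between head_c_block and saddle_2 below 0.009 m or distance between head_c_block and saddle_3 below 0.009 m or distance between head_c_block and saddle_4 below 0.009 m) and angle between the z axis of head_c and the x axis of cradle, either way round below 0.12 rad and x of head_c_plate in the frame of head_c below -0.003 m) or (x of head_c_block in the frame of tray between -0.09 and 0.09 m and y of head_c_block in the frame of tray between -0.115 and 0.115 m and z of head_c_block in the frame of tray between 0.01 and 0.04 m and angle between head_c_block's own z axis and vertical between 1.35 and 1.8 rad and x of head_c_plate in the frame of head_c above -0.0055 m)) and (((distance between head_d_block and saddle_1 below 0.009 m or distance between head_d_block and saddle_2 below 0.009 m or distance between head_d_block and saddle_3 below 0.009 m or distance between head_d_block and saddle_4 below 0.009 m) and angle between the z axis of head_d and the x axis of cradle, either way round below 0.12 rad and x of head_d_plate in the frame of head_d below -0.003 m) or (x of head_d_block in the frame of tray between -0.09 and 0.09 m and y of head_d_block in the frame of tray between -0.115 and 0.115 m and z of head_d_block in the frame of tray between 0.01 and 0.04 m and angle between head_d_block's own z axis and vertical between 1.35 and 1.8 rad and x of head_d_plate in the frame of head_d above -0.0055 m)) and linear speed of each of head_a, head_b, head_c, head_d, gauge below 0.02 m/s and x of gauge in the frame of mat between -0.055 and 0.055 m and y of gauge in the frame of mat between -0.115 and 0.115 m and height (world z) of gauge below 0.01 m and angle between gauge's own z axis and vertical below 0.15 rad); the robot touches nothing.
It fails at once if the flask, beaker, wash bottle, amber jar, finger clamp or bosshead is moved more than 30 mm or tipped over (distance of any of flask, beaker, wash_bottle, amber_jar, finger_clamp, bosshead from where it was at the start of the episode above 0.03 m or angle between any of flask, beaker, wash_bottle, amber_jar, finger_clamp, bosshead's own z axis and vertical above 0.5 rad).
Of head_a, head_b, head_c, head_d only 3 to 4 are there at a start; the rules pass over those that are not, and their reading is None.
At some moment in a run one of gauge may be knocked a few centimetres aside while the robot is not near it.
It also fails if it takes over 210 s, if anything falls off the work surface, if the arm or the gripper's body presses on something with over 40 N, if the wrist force passes 120 N, or if a joint passes its speed limit or range.

## Working session

There is one attempt and no reset: what is moved stays moved. The work goes in short steps, Python scripts to look and compute and a tool call to move; the robot and the scene stay as the last step left them, time stands still between calls to the robot, and variables do not carry over. Pictures are saved under pics/ and viewed, at most 14 in all, crops included, and the job is handed in when it is done.

Besides the shell and the picture viewer there is one more tool, called after ">>>" as a command line: name --argument value ..., lists and objects as JSON in quotes. carry_out: Moves the arm, as the interface text tells. Shift numbers are shares of 400 mm and turn numbers shares of 90 degrees, none past 1 either way. Its arguments: {"type":"object","properties":{"plan":{"type":"array"},"claw":{"type":"number"},"newtons":{"type":"number"}},"required":["plan"]}

```bash
ls; mkdir -p pics; python3 - <<'E'
from rig import bot
import cv2
s=bot.sense();print(s)
for n in("scene","top"):
    d=bot.get_image(n);cv2.imwrite(f"pics/{n}0.png",cv2.resize(d["pixels"][:,:,::-1],(800,600),interpolation=cv2.INTER_CUBIC))
    print(n,d["intrinsics"],d["extrinsics"])
    import numpy as np;np.savez(f"{n}.npz",K=d["intrinsics"],E=d["extrinsics"],im=d["pixels"])
E
```

```text
pics
{'time': 0.0, 'joints': array([63.42143736, 27.37614864,  1.27795084, 89.18153701, -0.66044754,
       63.55683954, -4.76006728]), 'joint_velocities': array([-0.05097081, -0.06923868, -0.09289525, -0.01213634, -0.02518902,
        0.05447052,  0.05046305]), 'tau': array([-3.14904582e-04, -5.96457160e+01,  1.60784293e+00, -2.81190974e+01,
        1.24289698e-02,  9.47297638e-03, -5.09779943e-05]), 'eef_pos': array([ 0.23492778, -0.63217183,  0.24729709]), 'ee_rot': array([-1.79892905e+02,  5.71335527e-03,  2.03884148e+01]), 'force': array([-0.06442331, -0.87661642, -0.62630543]), 'torque': array([0.00905057, 0.00010793, 0.05006646]), 'grasp_force': 0.0, 'opening': 0.08528470625257988}
scene [[501.64474591   0.         263.53081578]
 [  0.         501.64474591 200.78894466]
 [  0.           0.           1.        ]] [[-0.11874768  0.9928921  -0.00801691  0.10816393]
 [ 0.61835831  0.06763226 -0.78298076 -0.21686786]
 [-0.77687321 -0.09793447 -0.62199426  1.54522446]
 [ 0.          0.          0.          1.        ]]
top [[447.88079461   0.         282.2956876 ]
 [  0.         447.88079461 209.50776725]
 [  0.           0.           1.        ]] [[ 0.02615876 -0.999549    0.01474858 -0.05908508]
 [-0.99547113 -0.02739523 -0.09103148  0.48774376]
 [ 0.09139447 -0.01230051 -0.9957388   1.01347836]
 [ 0.          0.          0.          1.        ]]
```

View pics/top0.png

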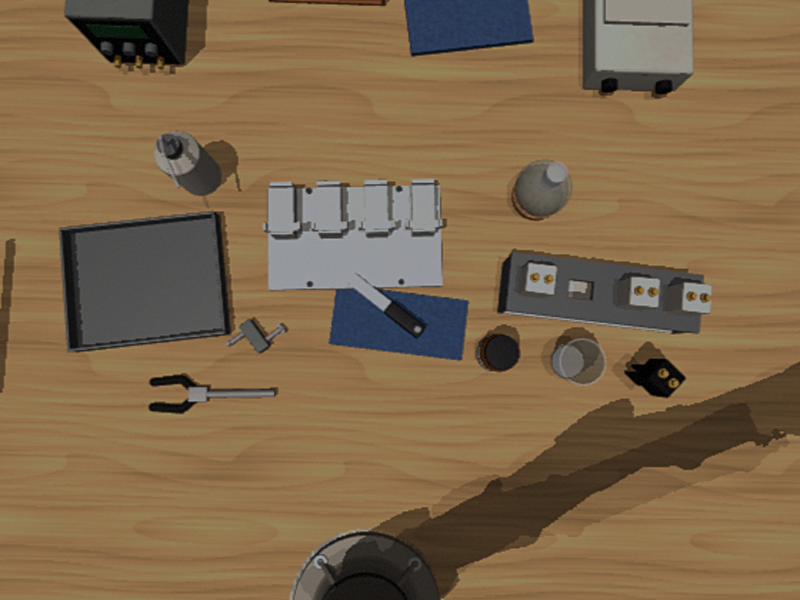

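View pics/scene0.png

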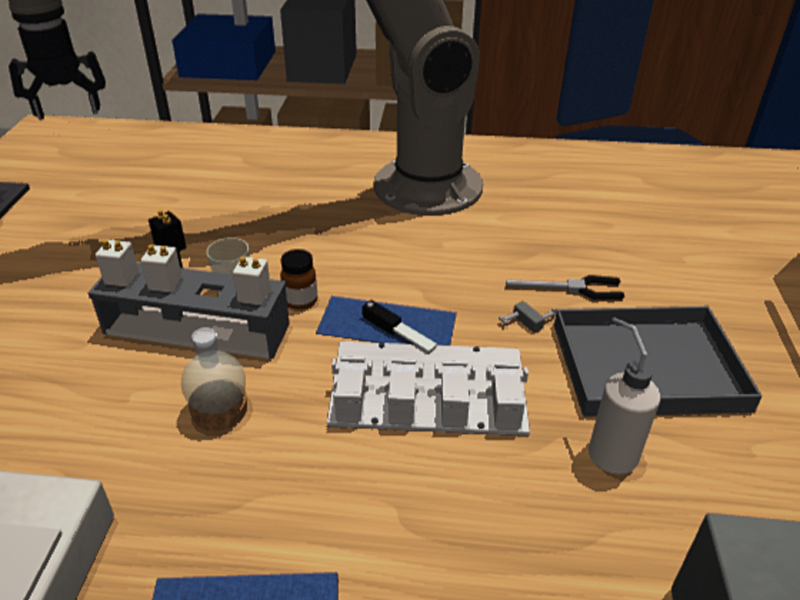

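The top view (800x600) shows three white heads in the rack, with terminals at about (541,277), (645,290) and (691,297), and slot 2 empty at (580,289). Look-alikes are the black head at (660,377) and the white saddles at (283–425,207), which belong to the cradle. The gauge lies on the mat, handle at (405,318). I choose the three white blocks. Now a closer crop.

```bash
cat > h.py <<'E'
import numpy as np, cv2
from scipy.spatial.transform import Rotation as R
def bp(cam,u,v,z):   # pixel (native) -> world at height z
    d=np.load(cam+".npz");K,E=d["K"],d["E"]
    r=E[:3,:3].T@np.linalg.solve(K,[u,v,1]);c=-E[:3,:3].T@E[:3,3]
    return (c+r*(z-c[2])/r[2])
def pj(cam,P):
    d=np.load(cam+".npz");p=d["E"][:3,:3]@P+d["E"][:3,3];p=d["K"]@p;return p[:2]/p[2]
# xArm7 FK (modified DH)
A=[0,-90,90,90,90,90,-90];a=[0,0,0,.0525,.0775,0,.076];D=[.267,0,.293,0,.3425,0,.097]
def fk(q,base=0,tool=.0):
    T=np.eye(4);T[:3,:3]=R.from_euler('z',base,degrees=True).as_matrix()
    for i in range(7):
        ca,sa=np.cos(np.radians(A[i])),np.sin(np.radians(A[i]));c,s=np.cos(np.radians(q[i])),np.sin(np.radians(q[i]))
        T=T@np.array([[c,-s,0,a[i]],[s*ca,c*ca,-sa,-D[i]*sa],[s*sa,c*sa,ca,D[i]*ca],[0,0,0,1]])
    t=np.eye(4);t[2,3]=tool;return T@t
E
python3 - <<'E'
from h import *
q=[63.421,27.33,1.283,89.118,-.659,63.558,-4.761]
T=fk(q);print(T[:3,3],np.hypot(*T[:2,3]),np.degrees(np.arctan2(T[1,3],T[0,3])),R.from_matrix(T[:3,:3]).as_euler('xyz',degrees=True))
print(np.hypot(.235,.633),np.degrees(np.arctan2(-.633,.235)))
t=np.load("top.npz")["im"][:,:,::-1]
# native coords crop: right (340:510, 165:285)
c=t[165:285,345:505];cv2.imwrite("pics/rack.png",cv2.resize(c,(800,600),interpolation=cv2.INTER_CUBIC))
c=t[120:260,180:340];cv2.imwrite("pics/crad.png",cv2.resize(c,(800,700)[:2] if 0 else (640,560),interpolation=cv2.INTER_CUBIC))
E
```

```text
[0.25549491 0.53466661 0.31032639] 0.5925757624918144 64.45880670434505 [-179.8454367     1.75574884   69.63579101]
0.6752140401383846 -69.63265574673994
```

View pics/rack.png

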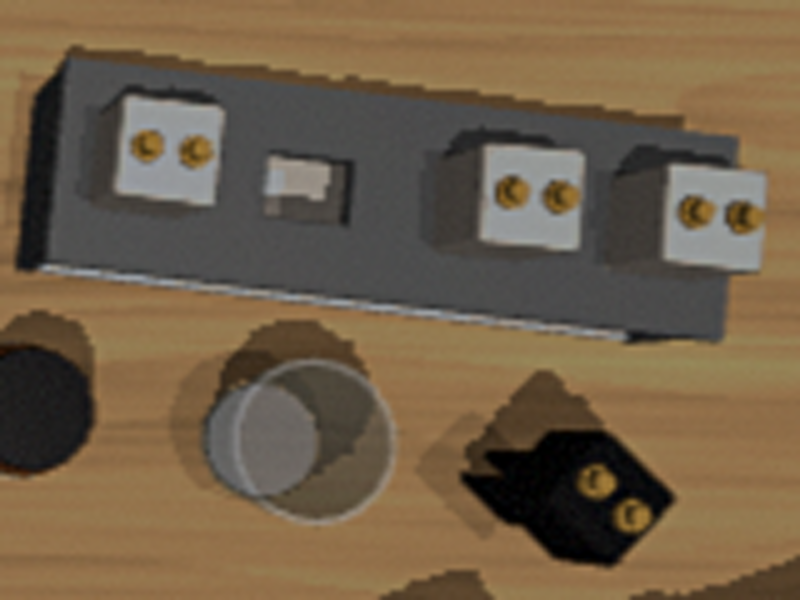

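View pics/crad.png

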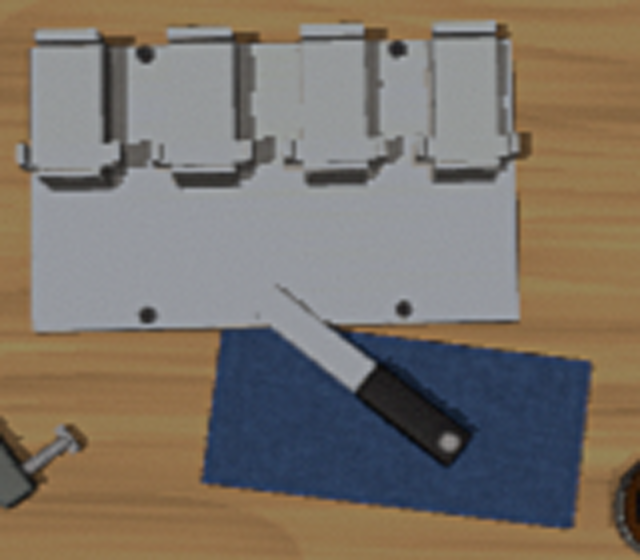

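The rack crop shows the three white block tops at (170,150), (530,196) and (715,217) and the black look-alike at (600,500). The cradle crop shows saddles at x≈68, 205, 335 and 467, the base's lower corners at (33,331) and (518,320), the mat, and the gauge handle at (415,414) with its blade tip at about (270,295).

```bash
python3 - <<'E'
from h import *
np.set_printoptions(precision=4,suppress=True)
rk=lambda p,z:bp("top",345+p[0]/5,165+p[1]/5,z)[:2]
cr=lambda p,z:bp("top",180+p[0]/4,120+p[1]/4,z)[:2]
fu=lambda p,z:bp("top",p[0]*.7,p[1]*.7,z)[:2]
def quad(name,P,f,z):
    Q=np.array([f(p,z) for p in P]); # TL TR BR BL
    u=(Q[1]-Q[0]+Q[2]-Q[3]);v=Q[0]-Q[3]+Q[1]-Q[2]
    print(name,Q.mean(0),'w',np.linalg.norm(u)/2,'h',np.linalg.norm(v)/2,'yaw_w',np.degrees(np.arctan2(-u[0]*-1,-u[1]))*-1,'yaw_h',np.degrees(np.arctan2(v[1],v[0])))
quad('rack',[(68,55),(738,137),(722,340),(40,266)],rk,.09)
for n,P in dict(h1=[(125,95),(223,103),(216,205),(115,195)],h2=[(487,143),(585,152),(580,250),(478,243)],h3=[(672,163),(767,172),(758,270),(662,262)]).items(): quad(n,P,rk,.15)
quad('cradle',[(31,45),(512,40),(518,320),(33,331)],cr,.01)
quad('mat',[(222,328),(592,362),(575,527),(203,483)],cr,.003)
quad('handle',[(380,362),(475,435),(447,467),(357,390)],cr,.029)
quad('tray',[(62,228),(217,212),(230,333),(68,350)],fu,.035)
for n,p in dict(s1=(467,170),s2=(335,163),s3=(205,165),s4=(70,168)).items(): print(n,cr(p,.05))
print('tip',cr((272,300),.016))
for n,p,z in (('jar',(500,350),.09),('beaker',(580,362),.09),('black',(663,372),.13),('bottle',(172,145),.145),('flask',(553,172),.138)):print(n,fu(p,z))
E
```

```text
rack [ 0.5017 -0.3518] w 0.29636481968972966 h 0.09133410456100918 yaw_w 5.025148169478839 yaw_h -6.172659286002136
h1 [ 0.5129 -0.2408] w 0.04083022934459568 h 0.04174599712968521 yaw_w 3.5920380912966934 yaw_h -4.41240786055993
h2 [ 0.4975 -0.3895] w 0.04107691107685354 h 0.04086497600212135 yaw_w 3.0014930880249935 yaw_h -4.511338547820282
h3 [ 0.4914 -0.4643] w 0.03928399838849376 h 0.04080722614151279 yaw_w 3.5157177296624194 yaw_h -6.400108320816546
cradle [0.5918 0.0363] w 0.28473630381777626 h 0.16921795400332085 yaw_w -2.6179297974788227 yaw_h 2.6982069717453845
mat [ 0.4515 -0.0408] w 0.21910523512328176 h 0.09464342292452207 yaw_w 4.454590333330263 yaw_h -4.898891085394072
handle [ 0.4568 -0.0499] w 0.06826742614776542 h 0.02259946144153491 yaw_w 37.54278419379907 yaw_h -38.82890639271072
tray [0.5072 0.3677] w 0.2517349687457725 h 0.19632564087010876 yaw_w -7.640179989627785 yaw_h 8.001919281965586
s1 [ 0.5949 -0.0757]
s2 [ 0.5968 -0.0006]
s3 [0.5935 0.0731]
s4 [0.5895 0.1494]
tip [0.5215 0.0348]
jar [ 0.4103 -0.1928]
beaker [ 0.3955 -0.3138]
black [ 0.3842 -0.4225]
bottle [0.6935 0.2971]
flask [ 0.6725 -0.2597]
```

>>> carry_out --plan '[[[0,0,-0.1,0,0,0],[0,0,-0.25,0,0,0],[0,0,-0.25,0,0,0]]]'

```text
time: 0.4
eef_pos: [0.2359, -0.6347, 0.3546]
ee_rot: [179.5, -0.0, 20.4]
force: [-0.1, -1.4, 0.0]
opening: 0.0855
grasp_force: 0.0
```

```bash
cat >> h.py <<'E'
def orient(yaw,tilt):  # tool x fwd along yaw, pointing down, tilted +fwd about tool y
    return R.from_euler('z',yaw,degrees=True)*R.from_euler('x',180,degrees=True)*R.from_euler('y',tilt,degrees=True)
def cur():
    from rig import bot
    s=bot.sense();return s["eef_pos"],R.from_euler('xyz',s["ee_rot"],degrees=True),s
def chain(wps,start=None):
    """wps: list of (pos,Rot) ; prints row for each from start pose, and rows needed"""
    p0,R0=start if start else cur()[:2]
    pp,RR=p0,R0
    for p,r in wps:
        d=R0.inv().apply(np.array(p)-p0)/.4; t=np.degrees((R0.inv()*r).as_rotvec())/90
        n=max(np.linalg.norm(np.array(p)-pp)/.05,np.degrees((RR.inv()*r).magnitude())/8.59)
        print([float(round(x,3)) for x in np.r_[d,t]],'rows %.1f'%n); pp,RR=np.array(p),r
E
python3 - <<'E'
from h import *
p,r,s=cur();print(p,s['ee_rot'],s['joints'])
A=(np.array([.43,-.46,.36]),orient(-4.5,45));B=(np.array([.63,0,.32]),orient(2.7,-45))
chain([A]); chain([B],A)
E
```

```text
[ 0.23588543 -0.63474293  0.35457924] [ 1.79483479e+02 -4.23249656e-02  2.03718261e+01] [63.08798215 23.29103851  1.79433506 81.49899936 -0.73346537 74.70307319
 -4.7050814 ]
[0.607, -0.24, -0.015, -0.103, 0.49, 0.264] rows 5.9
[0.218, -1.186, 0.359, -0.0, -0.999, -0.089] rows 10.5
```

>>> carry_out --plan '[[[0.607,-0.24,-0.015,-0.103,0.49,0.264],[0.607,-0.24,-0.015,-0.103,0.49,0.264],[0.607,-0.24,-0.015,-0.103,0.49,0.264],[0.607,-0.24,-0.015,-0.103,0.49,0.264],[0.607,-0.24,-0.015,-0.103,0.49,0.264],[0.607,-0.24,-0.015,-0.103,0.49,0.264],[0.607,-0.24,-0.015,-0.103,0.49,0.264],[0.607,-0.24,-0.015,-0.103,0.49,0.264],[0.607,-0.24,-0.015,-0.103,0.49,0.264],[0.607,-0.24,-0.015,-0.103,0.49,0.264]]]'

```text
time: 1.4
eef_pos: [0.4294, -0.4597, 0.3552]
ee_rot: [-179.5, -44.7, -4.8]
force: [1.0, -0.2, -0.2]
opening: 0.0854
grasp_force: 0.0
```

```bash
python3 - <<'E'
from h import *
p,r,s=cur();print(s['time'],p,s['ee_rot'],s['joints'],r.as_matrix()[:,2])
B=(np.array([.63,-.1,.32]),orient(2.7,-45)); chain([B])
E
```

```text
1.4 [ 0.42944573 -0.45972548  0.35516552] [-179.52973954  -44.68813652   -4.78791149] [ 67.65043477   9.62446899 -11.65780904 111.73226182 -52.9530757
  41.61863939  -2.23108796] [ 0.70145498 -0.05051754 -0.71092116]
[0.24, -0.935, 0.369, -0.004, -0.995, -0.088] rows 10.5
```

>>> carry_out --plan '[[[0.24,-0.935,0.369,0,-0.995,-0.088],[0.24,-0.935,0.369,0,-0.995,-0.088],[0.24,-0.935,0.369,0,-0.995,-0.088],[0.24,-0.935,0.369,0,-0.995,-0.088],[0.24,-0.935,0.369,0,-0.995,-0.088],[0.24,-0.935,0.369,0,-0.995,-0.088],[0.24,-0.935,0.369,0,-0.995,-0.088],[0.24,-0.935,0.369,0,-0.995,-0.088],[0.24,-0.935,0.369,0,-0.995,-0.088],[0.24,-0.935,0.369,0,-0.995,-0.088],[0.24,-0.935,0.369,0,-0.995,-0.088],[0.24,-0.935,0.369,0,-0.995,-0.088]]]'

```text
time: 2.6
eef_pos: [0.6246, -0.0997, 0.305]
ee_rot: [179.5, 35.5, 1.8]
force: [0.3, -1.7, -2.6]
opening: 0.0853
grasp_force: 0.0
```

```bash
python3 - <<'E'
from h import *
p,r,s=cur();print(s['time'],p,s['ee_rot'],s['joints'],r.as_matrix()[:,2])
E
```

```text
2.6 [ 0.62458906 -0.09972069  0.30499937] [179.49470833  35.49044325   1.76704791] [ -3.14276492  41.24039631   9.77254679  66.60109241  -1.32664397
 107.7789958  -81.79993467] [-0.57999657 -0.02671632 -0.8141807 ]
```

```bash
cat >> h.py <<'E'
TH=48
def pick(c,yaw=-4.5,z=.125,back=.1):
    r=orient(yaw,TH);g=np.array([c[0],c[1],z]);return (g-back*r.as_matrix()[:,2],r),(g,r)
CO=np.array([.5968,.0365]);CY=2.7
def place(y,dx=.038,z=.073,up=0):
    c,s=np.cos(np.radians(CY)),np.sin(np.radians(CY))
    return (np.array([CO[0]+c*dx-s*y,CO[1]+s*dx+c*y,z+up]),orient(CY,TH-90))
SY=[-.1125,-.0375,.0375,.1125]
H=[(.5129,-.2408),(.4975,-.3895),(.4914,-.4643)]
E
python3 - <<'E'
from h import *
a,b=pick(H[0]);chain([a]);print(a[0],b[0]);chain([b],a)
E
```

```text
[-0.222, 0.319, 0.509, -0.004, 0.926, 0.08] rows 9.7
[ 0.4388146  -0.23496935  0.19191306] [ 0.5129 -0.2408  0.125 ]
[0.0, -0.0, 0.25, 0.0, 0.0, 0.0] rows 2.0
```

>>> carry_out --plan '[[[-0.222,0.319,0.509,-0.004,0.926,0.08],[-0.222,0.319,0.509,-0.004,0.926,0.08],[-0.222,0.319,0.509,-0.004,0.926,0.08],[-0.222,0.319,0.509,-0.004,0.926,0.08],[-0.222,0.319,0.509,-0.004,0.926,0.08],[-0.222,0.319,0.509,-0.004,0.926,0.08],[-0.222,0.319,0.509,-0.004,0.926,0.08],[-0.222,0.319,0.509,-0.004,0.926,0.08],[-0.222,0.319,0.509,-0.004,0.926,0.08],[-0.222,0.319,0.509,-0.004,0.926,0.08],[-0.222,0.319,0.509,-0.004,0.926,0.08],[-0.222,0.319,0.509,-0.004,0.926,0.08]]]' --claw 70 --newtons 60

```text
time: 3.8
eef_pos: [0.4422, -0.2304, 0.188]
ee_rot: [-178.4, -34.5, -2.6]
force: [0.2, 0.7, -0.8]
opening: 0.0619
grasp_force: 0.0
```

```bash
python3 - <<'E'
from h import *
from rig import bot
p,r,s=cur();print(s['time'],p,s['ee_rot'],s['joints'],s['opening'])
d=bot.get_image("wrist");np.savez("wrist.npz",K=d["intrinsics"],M=d["mount"],p=p,R=r.as_matrix());print(d["intrinsics"],d["mount"])
im=d["pixels"][:,:,::-1].copy()
T=np.eye(4);T[:3,:3]=r.as_matrix();T[:3,3]=p
W=np.linalg.inv(T@d["mount"])
# predicted corners of the block top and lower face
y=np.radians(-4.5);Rz=np.array([[np.cos(y),-np.sin(y)],[np.sin(y),np.cos(y)]])
for z in(.09,.15):
  for c in((1,1),(1,-1),(-1,-1),(-1,1)):
    q=np.r_[np.array(H[0])+Rz@(np.array(c)*.021),z,1];q=(W@q)[:3];q=d["intrinsics"]@q;q=q[:2]/q[2];print(z,c,q)
    cv2.circle(im,tuple(int(v) for v in q),3,(0,0,255),-1)
cv2.imwrite("pics/w1.png",im)
a,b=pick(H[0]);chain([b])
E
```

```text
3.8 [ 0.44221225 -0.23037914  0.18802786] [-178.43698238  -34.50404339   -2.63356807] [ 57.37172218   9.06405206 -28.28035738 134.96726686 -62.38499153
  14.17736064  -3.36795258] 0.061867632934307484
[[365.85279211   0.         276.28215325]
 [  0.         365.85279211 208.61648601]
 [  0.           0.           1.        ]] [[ 4.11257304e-04 -9.51979610e-01 -3.06161156e-01  7.85370987e-02]
 [ 9.99999911e-01  4.21442479e-04  3.28344100e-05 -7.11661124e-04]
 [ 9.77716278e-05 -3.06161142e-01  9.51979698e-01 -1.25191204e-01]
 [ 0.00000000e+00  0.00000000e+00  0.00000000e+00  1.00000000e+00]]
0.09 (1, 1) [264.10559661 174.81593101]
0.09 (1, -1) [322.47633618 176.96415166]
0.09 (-1, -1) [321.72124469 234.14160477]
0.09 (-1, 1) [260.57536629 231.5551324 ]
0.15 (1, 1) [258.346538   134.91200278]
0.15 (1, -1) [333.02810904 137.37392361]
0.15 (-1, -1) [332.70416888 209.10439033]
0.15 (-1, 1) [253.41862288 205.94469613]
[0.062, 0.018, 0.232, -0.029, 0.15, 0.01] rows 1.9
```

View pics/w1.png

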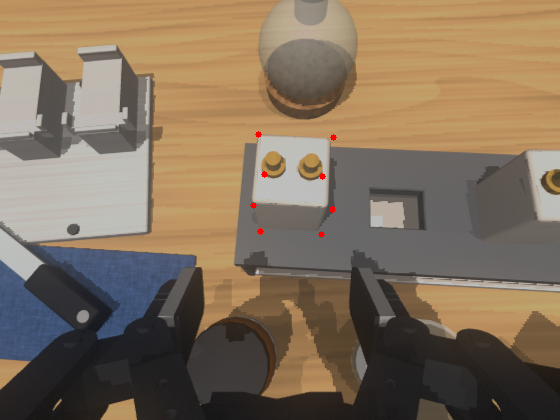

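The picture shows the white head at (290,180), with the predicted corners within about 3 px, so the measurements hold. The tilt fell short because j4 is near its limit. I'll use a 45° tilt and approach vertically from above.

```bash
sed -i 's/^TH=48/TH=45/' h.py; python3 - <<'E'
from h import *
a,b=pick(H[0]);up=(b[0]+[0,0,.1],b[1]);chain([(cur()[0]+[0,0,.05],b[1]),up])
E
```

```text
[0.071, -0.003, -0.103, -0.029, 0.117, 0.011] rows 1.3
[0.204, 0.012, 0.026, -0.029, 0.117, 0.011] rows 1.5
```

>>> carry_out --plan '[[[0.071,-0.003,-0.103,-0.029,0.117,0.011],[0.204,0.012,0.026,-0.029,0.117,0.011],[0.204,0.012,0.026,-0.029,0.117,0.011],[0.204,0.012,0.026,-0.029,0.117,0.011],[0.204,0.012,0.026,-0.029,0.117,0.011],[0.204,0.012,0.026,-0.029,0.117,0.011]]]'

```text
time: 4.45
eef_pos: [0.5122, -0.2441, 0.241]
ee_rot: [-179.2, -43.5, -4.1]
force: [-0.2, -0.4, 0.1]
opening: 0.0623
grasp_force: 0.0
```

```bash
python3 - <<'E'
from h import *
p,r,s=cur();print(s['time'],p,s['ee_rot'],s['joints'],s['opening'])
a,b=pick(H[0]);chain([b])
E
```

```text
4.45 [ 0.51223048 -0.24412108  0.24096516] [-179.19111344  -43.48643556   -4.13525742] [ 70.17190649  11.34770657 -44.78158804 129.90178966 -78.17479033
   9.74868084   9.5708333 ] 0.06230734500120147
[-0.199, -0.005, 0.211, -0.012, 0.017, 0.003] rows 2.3
```

```bash
python3 - <<'E'
import h; from h import *
h.TH=43
a,b=pick(H[0]);chain([(b[0]+[0,0,.05],b[1]),b])
E
```

```text
[-0.113, -0.007, 0.12, -0.012, -0.005, 0.003] rows 1.3
[-0.199, -0.005, 0.211, -0.012, -0.005, 0.003] rows 1.0
```

>>> carry_out --plan '[[[-0.113,-0.007,0.12,-0.012,-0.005,0.003],[-0.113,-0.007,0.12,-0.012,-0.005,0.003],[-0.113,-0.007,0.12,-0.012,-0.005,0.003],[-0.113,-0.007,0.12,-0.012,-0.005,0.003]]]'

```text
time: 4.85
eef_pos: [0.5118, -0.2538, 0.2063]
ee_rot: [-178.3, -40.6, -4.4]
force: [0.3, 0.6, -0.1]
opening: 0.0622
grasp_force: 0.0
```

```bash
python3 - <<'E'
import h; from h import *
p,r,s=cur();print(s['time'],p,s['ee_rot'],s['joints'],s['opening'],s['force'])
h.TH=43
a,b=pick(H[0]);chain([b])
E
```

```text
4.85 [ 0.51175636 -0.25377666  0.20634605] [-178.270272    -40.55917173   -4.43212271] [ 61.45257508  14.41853284 -35.26612869 129.51413145 -78.24932212
   9.74504568  10.90894259] 0.062234300962555944 [ 0.26018397  0.64286468 -0.13810489]
[-0.132, -0.028, 0.156, -0.02, 0.027, 0.0] rows 1.6
```

```bash
cat > kin.py <<'E'
import numpy as np, itertools
from scipy.optimize import least_squares
from scipy.spatial.transform import Rotation as R
Q=np.array([[63.42143736,27.37614864,1.27795084,89.18153701,-0.66044754,63.55683954,-4.76006728],
[63.08798215,23.29103851,1.79433506,81.49899936,-0.73346537,74.70307319,-4.7050814],
[67.65043477,9.62446899,-11.65780904,111.73226182,-52.9530757,41.61863939,-2.23108796],
[-3.14276492,41.24039631,9.77254679,66.60109241,-1.32664397,107.7789958,-81.79993467],
[57.37172218,9.06405206,-28.28035738,134.96726686,-62.38499153,14.17736064,-3.36795258],
[70.17190649,11.34770657,-44.78158804,129.90178966,-78.17479033,9.74868084,9.5708333],
[61.45257508,14.41853284,-35.26612869,129.51413145,-78.24932212,9.74504568,10.90894259]])
P=np.array([[0.23492778,-0.63217183,0.24729709],[0.23588543,-0.63474293,0.35457924],[0.42944573,-0.45972548,0.35516552],[0.62458906,-0.09972069,0.30499937],[0.44221225,-0.23037914,0.18802786],[0.51223048,-0.24412108,0.24096516],[0.51175636,-0.25377666,0.20634605]])
E=R.from_euler('xyz',[[-179.892905,.0057,20.3884],[179.483479,-.0423,20.3718],[-179.52974,-44.688137,-4.787911],[179.494708,35.490443,1.767048],[-178.436982,-34.504043,-2.633568],[-179.191113,-43.486436,-4.135257],[-178.27027,-40.55917,-4.43212]],degrees=True)
def fk(q,x,s):
    o=x[:7];L=x[7:]
    r=R.from_euler('z',s[0]*q[0]+o[0],degrees=True);p=np.array([0,0,L[0]])
    for i in range(1,7):
        ax='y' if i%2 else 'z'
        if i==2: p=p+r.apply([L[4],0,0])
        r=r*R.from_euler(ax,s[i]*q[i]+o[i],degrees=True)
        if i==2: p=p+r.apply([L[4],0,L[1]])
        if i==4: p=p+r.apply([L[5],0,L[2]])
        if i==6: p=p+r.apply([L[6],L[7],L[3]])
    return p,r
def res(x,s):
    out=[]
    for q,p,e in zip(Q,P,E):
        a,b=fk(q,x,s);out+=list((a-p)*10)+list((e.inv()*b).as_rotvec())
    return np.array(out+list(x[:7]*0.0003)+list(x[11:]))
def fit():
    best=None
    for s in itertools.product([1,-1],[1],[1,-1],[1],[1,-1],[1],[1,-1]):
      for o1 in(0,-130):
       for o7 in(0,90,180,-90):
        x0=np.r_[o1,0,0,0,0,0,o7,.3,.53,.48,.3,0,0,0,0]
        f=least_squares(res,x0,args=(s,))
        if best is None or f.cost<best[0]: best=(f.cost,s,f.x)
    return best
if __name__=="__main__":
    b=fit();np.set_printoptions(precision=4,suppress=True);print(b);print(res(b[2],b[1])[:42].reshape(-1,6))
    np.savez("kin.npz",x=b[2],s=b[1])
E
timeout 500 python3 kin.py
```

```text
(np.float64(0.011299746525093215), (-1, 1, -1, 1, -1, 1, -1), array([-4.4904, -1.3386,  0.1269,  1.1082, -0.2978,  1.6352, 86.7885,
        0.2436,  0.5666,  0.4649,  0.29  ,  0.0036,  0.0044, -0.0079,
        0.0137]))
[[ 0.0173 -0.0082  0.0191  0.0245 -0.0035  0.0183]
 [ 0.0061  0.0106  0.0064  0.0245 -0.0046  0.0192]
 [-0.0188 -0.0106 -0.0565 -0.0284 -0.0058 -0.0099]
 [-0.008   0.0051  0.0021  0.0497 -0.0238  0.0069]
 [ 0.0166  0.0703  0.0085 -0.0221 -0.0053 -0.0049]
 [-0.0001 -0.0425 -0.0046 -0.0323 -0.0045 -0.0171]
 [ 0.0087 -0.0169  0.025  -0.0287  0.0006 -0.0129]]
```

```bash
cat >> kin.py <<'E'
LO=np.array([-169.35,-19.33,-80.79,13.8,-78.32,9.67,-169.56]);HI=np.array([169.35,120.38,83.38,139.57,258.32,109.79,169.56])
def ik(p,r,n=12,seed=0):
    k=np.load("kin.npz");x,s=k["x"],k["s"];rng=np.random.default_rng(seed);best=None
    for i in range(n):
        q0=LO+(HI-LO)*rng.uniform(.1,.9,7)
        def f(q):
            a,b=fk(q,x,s);c=(q-(LO+HI)/2)/((HI-LO)/2);return np.r_[(a-p)*10,(r.inv()*b).as_rotvec(),.003*c**4]
        g=least_squares(f,q0,bounds=(LO,HI),max_nfev=80)
        e=np.linalg.norm(g.fun[:6]);
        if best is None or g.cost<best[0]: best=(g.cost,e,g.x)
    return best
E
timeout 550 python3 - <<'E'
from kin import *; from h import orient,H,place; import h
np.set_printoptions(precision=0,suppress=True)
for i,z,t in((0,.125,35),(0,.125,43),(0,.125,50),(0,.225,43),(1,.125,45),(1,.225,45)):
    b=ik(np.array([*H[i],z]),orient(-4.5,t));print('pick',i,z,t,round(b[1],3),b[2])
for th in (35,43):
  for y in(-.1125,.1125):
    h.TH=th;p,r=place(y);b=ik(p,r);print('place',th,y,round(b[1],3),b[2])
E
```

```text
pick 0 0.125 35 0.0 [  79.   40.  -71.  131.   99.   22. -162.]
pick 0 0.125 43 0.0 [ 35.  22.  -7. 136. 227.  22.  65.]
pick 0 0.125 50 0.0 [ 53.  27. -26. 139. 208.  29.  89.]
pick 0 0.225 43 0.0 [  92.   29.  -81.  131.   87.   10. -153.]
pick 1 0.125 45 0.0 [ 46.  27.  -0. 126. 257.  30.  48.]
pick 1 0.225 45 0.0 [ 77.  21. -38. 122. -68.  18.  12.]
place 35 -0.1125 0.0 [ -6.  64.   9.  62.  -0. 108. -83.]
place 35 0.1125 0.0 [ -10.   64.  -12.   61.   -1.  108. -107.]
place 43 -0.1125 0.0 [ -5.  59.   7.  67.   0.  99. -85.]
place 43 0.1125 0.0 [ -12.   60.   -8.   66.   -2.  100. -105.]
```

```bash
cat >> kin.py <<'E'
def ikn(p,r,q0,w=.0008):
    k=np.load("kin.npz");x,s=k["x"],k["s"]
    lo,hi=LO+.5,HI-.5
    f=lambda q:np.r_[(fk(q,x,s)[0]-p)*10,(r.inv()*fk(q,x,s)[1]).as_rotvec(),w*(q-q0)/10*np.array([0,1,1,1,1,1,0])]
    g=least_squares(f,np.clip(q0,lo+.1,hi-.1),bounds=(lo,hi),max_nfev=150);return np.linalg.norm(g.fun[:6]),g.x
E
timeout 550 python3 - <<'E'
from kin import *; from h import orient,H,place; import h
np.set_printoptions(precision=0,suppress=True)
q0=np.array([50,25,0,110,-20,45,-20.])
for t in(30,36,41):
  for i in(0,1,2):
    for z in(.125,.225):
      e,q=ikn(np.array([*H[i],z]),orient(-4.5,t),q0);print(t,i,z,round(e,3),q)
E
```

```text
30 0 0.125 0.0 [ 30.  20.  -5. 128. -70.  10.  -1.]
30 0 0.225 0.0 [ 29.  11.  -3. 123. -33.  21. -40.]
30 1 0.125 0.0 [ 56.  27. -18. 118. -42.  16. -15.]
30 1 0.225 0.0 [ 46.  17.  -6. 114. -36.  29. -24.]
30 2 0.125 0.0 [ 57.  30. -14. 111. -40.  22. -12.]
30 2 0.225 0.0 [ 52.  22.  -6. 107. -35.  33. -21.]
36 0 0.125 0.076 [ 39.  21. -13. 129. -78.  10.   9.]
36 0 0.225 0.0 [ 36.  10.  -9. 127. -54.  16. -18.]
36 1 0.125 0.0 [ 67.  29. -30. 121. -60.  10.   7.]
36 1 0.225 0.0 [ 52.  17. -10. 117. -50.  26.  -9.]
36 2 0.125 0.0 [ 68.  32. -25. 114. -50.  16.   1.]
36 2 0.225 0.0 [ 58.  22. -11. 110. -46.  30.  -9.]
41 0 0.125 0.151 [ 48.  22. -23. 129. -78.  10.  12.]
41 0 0.225 0.0 [ 46.  10. -19. 130. -78.  14.   7.]
41 1 0.125 0.028 [ 73.  31. -35. 123. -78.  10.  27.]
41 1 0.225 0.0 [ 54.  17. -11. 120. -65.  25.   7.]
41 2 0.125 0.0 [ 61.  31. -14. 117. -78.  23.  28.]
41 2 0.225 0.0 [ 62.  22. -14. 113. -58.  29.   4.]
```

```bash
cat >> h.py <<'E'
def pk(i,th,z=.125,yaw=-4.5): return (np.array([*H[i],z]),orient(yaw,th))
def pl(y,th,T,up=0.,ex=.003,g=.035):   # y: saddle, th: pick tilt, T: tilt past vertical
    d=np.radians(90-th-T);sx=.003+ex-.021*np.sin(d)+g*np.cos(d);z=.0515+.021*np.cos(d)+g*np.sin(d)+up
    c,s=np.cos(np.radians(CY)),np.sin(np.radians(CY))
    return (np.array([CO[0]+c*sx-s*y,CO[1]+s*sx+c*y,z]),orient(CY,-T))
E
python3 - <<'E'
from h import *
chain([pk(0,28,.27),pk(0,28,.23)])
E
```

```text
[0.104, -0.036, -0.12, -0.02, -0.14, 0.003] rows 1.5
[0.039, -0.034, -0.044, -0.02, -0.14, 0.003] rows 0.8
```

>>> carry_out --plan '[[[0.104,-0.036,-0.12,-0.02,-0.14,0.003],[0.104,-0.036,-0.12,-0.02,-0.14,0.003],[0.104,-0.036,-0.12,-0.02,-0.14,0.003],[0.039,-0.034,-0.044,-0.02,-0.14,0.003],[0.039,-0.034,-0.044,-0.02,-0.14,0.003],[0.039,-0.034,-0.044,-0.02,-0.14,0.003]]]'

```text
time: 5.45
eef_pos: [0.5139, -0.2407, 0.2313]
ee_rot: [179.8, -28.0, -4.4]
force: [0.3, 0.4, 0.4]
opening: 0.0618
grasp_force: 0.0
```

```bash
python3 - <<'E'
from h import *
p,r,s=cur();print(s['time'],p,s['ee_rot'],s['joints'],s['opening'])
chain([pk(0,28,.175),pk(0,28,.126)])
E
```

```text
5.45 [ 0.51385115 -0.24067534  0.23133661] [179.84644578 -28.02647815  -4.40217909] [ 24.88408359   8.52398774  -1.44557438 123.72251062 -22.58563335
  22.59252006 -51.94652091] 0.061809334201296195
[-0.068, 0.0, 0.123, 0.001, -0.0, 0.001] rows 1.1
[-0.126, -0.0, 0.231, 0.001, -0.0, 0.001] rows 1.0
```

Good, it tracks accurately now. Descend.

>>> carry_out --plan '[[[-0.068,0,0.123,0,0,0],[-0.126,0,0.231,0,0,0],[-0.126,0,0.231,0,0,0],[-0.126,0,0.231,0,0,0],[-0.126,0,0.231,0,0,0]]]'

```text
time: 5.95
eef_pos: [0.5105, -0.242, 0.124]
ee_rot: [-180.0, -27.9, -4.7]
force: [-0.3, -0.0, 0.7]
opening: 0.062
grasp_force: 0.0
```

```bash
python3 - <<'E'
from h import *
p,r,s=cur();print(s['time'],p,s['ee_rot'],s['joints'],s['force'])
chain([pk(0,28,.126)])
E
```

```text
5.95 [ 0.51047178 -0.24203317  0.12395876] [-179.9803433   -27.90457188   -4.70550709] [ 25.85556228  19.18637401  -2.24652273 128.73461736 -55.90328445
   9.83943289 -17.20722579] [-0.26032881 -0.02680942  0.68647499]
[0.008, -0.004, -0.002, 0.001, 0.001, -0.002] rows 0.1
```

>>> carry_out --plan '[[[0,0,0,0,0,0],[0,0,0,0,0,0],[0,0,0,0,0,0],[0,0,0,0,0,0],[0,0,0,0,0,0]]]' --claw 255 --newtons 60

```text
time: 6.45
eef_pos: [0.5116, -0.2423, 0.1257]
ee_rot: [179.9, -28.0, -4.6]
force: [-4.4, 0.3, 6.9]
opening: 0.0412
grasp_force: 61.9
```

>>> carry_out --plan '[[[0.04,0,-0.075,0,0,0],[0.08,0,-0.15,0,0,0],[0.115,0,-0.215,0,0,0],[0.153,0,-0.287,0,0,0],[0.153,0,-0.287,0,0,0],[0.153,0,-0.287,0,0,0]]]'

```text
time: 7.05
eef_pos: [0.5117, -0.2413, 0.2552]
ee_rot: [179.9, -28.0, -4.6]
force: [-0.3, -1.3, -3.3]
opening: 0.0413
grasp_force: 61.9
```

```bash
python3 - <<'E'
from h import *
p,r,s=cur();print(s['time'],p,s['ee_rot'],s['joints'],s['force'],s['opening'],s['grasp_force'])
y=SY[0]
chain([(np.array([.55,-.2,.25]),orient(-2,0)),pl(y,28,40,.12)])
chain([pl(y,28,52,.06),pl(y,28,52,0)],pl(y,28,40,.12))
print([pl(y,28,52,u)[0] for u in(0,.06)])
E
```

```text
7.05 [ 0.51170877 -0.24125163  0.25518429] [179.94825984 -28.00175436  -4.5510941 ] [  1.86067244   5.92511086  23.69535408 123.75062964 -26.84816244
  26.72052019 -48.12915183] [-0.30209946 -1.25862108 -3.28733133] 0.04125450991399647 61.93698763847351
[0.071, -0.11, 0.052, 0.007, -0.311, -0.028] rows 3.3
[0.177, -0.44, 0.238, -0.008, -0.754, -0.085] rows 4.7
[0.118, -0.0, 0.116, 0.0, -0.133, 0.0] rows 1.4
[0.214, -0.0, 0.231, 0.0, -0.133, 0.0] rows 1.2
[array([ 0.63888026, -0.07414057,  0.07825865]), array([ 0.63888026, -0.07414057,  0.13825865])]
```

>>> carry_out --plan '[[[0.071,-0.11,0.052,0.007,-0.311,-0.028],[0.071,-0.11,0.052,0.007,-0.311,-0.028],[0.071,-0.11,0.052,0.007,-0.311,-0.028],[0.071,-0.11,0.052,0.007,-0.311,-0.028],[0.177,-0.44,0.238,-0.008,-0.754,-0.085],[0.177,-0.44,0.238,-0.008,-0.754,-0.085],[0.177,-0.44,0.238,-0.008,-0.754,-0.085],[0.177,-0.44,0.238,-0.008,-0.754,-0.085],[0.177,-0.44,0.238,-0.008,-0.754,-0.085],[0.177,-0.44,0.238,-0.008,-0.754,-0.085],[0.177,-0.44,0.238,-0.008,-0.754,-0.085]]]'

```text
time: 8.15
eef_pos: [0.6323, -0.0759, 0.2013]
ee_rot: [-179.9, 40.1, 2.6]
force: [-0.2, -0.7, -0.9]
opening: 0.0416
grasp_force: 61.8
```

```bash
python3 - <<'E'
from h import *
p,r,s=cur();print(s['time'],p,s['ee_rot'],s['joints'],s['force'],s['opening'])
y=SY[0]
chain([pl(y,28,52,.06)])
E
```

```text
8.15 [ 0.63225047 -0.07586007  0.20131576] [-179.88369532   40.05693503    2.58769725] [-10.89022537  50.37238705  21.83488264  68.38869084  -9.25876181
 103.57841006 -76.84383451] [-0.18978627 -0.7130481  -0.93034125] 0.04157642765522296
[0.114, -0.003, 0.11, -0.002, -0.133, -0.001] rows 1.4
```

>>> carry_out --plan '[[[0.114,-0.003,0.11,-0.002,-0.133,-0.001],[0.114,-0.003,0.11,-0.002,-0.133,-0.001],[0.114,-0.003,0.11,-0.002,-0.133,-0.001],[0.114,-0.003,0.11,-0.002,-0.133,-0.001],[0.114,-0.003,0.11,-0.002,-0.133,-0.001]]]'

```text
time: 8.65
eef_pos: [0.632, -0.0747, 0.1421]
ee_rot: [179.6, 50.2, 2.6]
force: [0.5, -0.8, -1.4]
opening: 0.0415
grasp_force: 62.4
```

```bash
python3 - <<'E'
from h import *
from rig import bot
p,r,s=cur();print(s['time'],p,s['ee_rot'],s['joints'],s['force'],s['opening'])
y=SY[0]
chain([pl(y,28,52,0.015),pl(y,28,52,0)])
d=bot.get_image("scene");cv2.imwrite("pics/s1.png",cv2.resize(d["pixels"][180:320,200:400,::-1],(800,560),interpolation=cv2.INTER_CUBIC))
E
```

```text
8.65 [ 0.63200991 -0.07465119  0.1421152 ] [179.57565112  50.16949949   2.59131154] [ -6.72716687  58.71659133  14.04667746  62.51722592  -5.04748866
 109.72718055 -80.42409462] [ 0.48061428 -0.83359167 -1.44439278] 0.041472564394397345
[0.105, -0.001, 0.065, 0.004, -0.02, -0.001] rows 1.0
[0.134, -0.001, 0.089, 0.004, -0.02, -0.001] rows 0.3
```

View pics/s1.png

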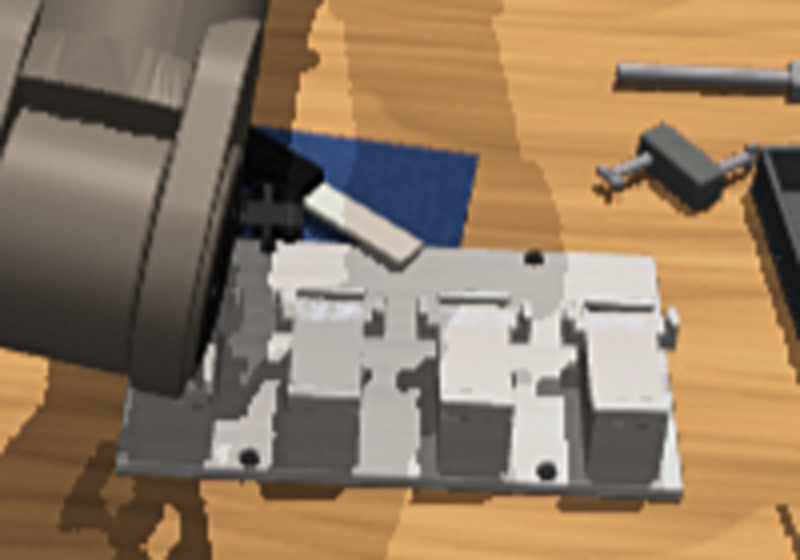

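The arm hides the head, but saddles 2–4 are clear. Lowering with T=50.

```bash
python3 - <<'E'
from h import *
y=SY[0]
chain([pl(y,28,50,0.015),pl(y,28,50,0.002)])
E
```

```text
[0.101, -0.0, 0.065, 0.004, 0.002, -0.001] rows 1.0
[0.126, -0.0, 0.086, 0.004, 0.002, -0.001] rows 0.3
```

>>> carry_out --plan '[[[0.101,0,0.065,0.004,0.002,-0.001],[0.101,0,0.065,0.004,0.002,-0.001],[0.101,0,0.065,0.004,0.002,-0.001],[0.101,0,0.065,0.004,0.002,-0.001]]]'

```text
time: 9.1
eef_pos: [0.6366, -0.0737, 0.092]
ee_rot: [-179.9, 50.3, 2.8]
force: [0.3, 0.5, -1.8]
opening: 0.0415
grasp_force: 62.3
```

```bash
python3 - <<'E'
from h import *
p,r,s=cur();print(s['time'],p,s['ee_rot'],s['joints'],s['force'],s['opening'])
print(pl(SY[0],28,50,0)[0]);chain([pl(SY[0],28,50,0)])
E
```

```text
9.1 [ 0.63664143 -0.07366215  0.09201341] [-179.94531944   50.3458523     2.82538604] [ -6.33468691  62.42094376  13.48519342  61.65814194  -5.74595487
 107.08718108 -80.69424633] [ 0.29408981  0.48758552 -1.83362576] 0.041490466999871245
[ 0.63792868 -0.07418545  0.07931801]
[0.026, 0.001, 0.018, 0.0, 0.004, 0.001] rows 0.3
```

>>> carry_out --plan '[[[0.013,0,0.009,0,0,0],[0.026,0,0.018,0,0,0],[0.026,0,0.018,0,0,0],[0.026,0,0.018,0,0,0]]]'

```text
time: 9.5
eef_pos: [0.638, -0.0734, 0.0797]
ee_rot: [-179.9, 50.5, 2.8]
force: [4.6, 0.2, 12.4]
opening: 0.0414
grasp_force: 64.0
```

>>> carry_out --plan '[[[0.026,0,0.018,0,0,0],[0.026,0,0.018,0,0,0],[0,0,0,0,0,0],[0,0,0,0,0,0]]]'

```text
time: 9.9
eef_pos: [0.6374, -0.0736, 0.0779]
ee_rot: [-179.9, 50.4, 2.8]
force: [0.1, -0.8, -2.2]
opening: 0.0411
grasp_force: 63.1
```

>>> carry_out --plan '[[[0,0,0,0,0,0],[0,0,0,0,0,0],[0,0,0,0,0,0],[0,0,0,0,0,0],[0,0,0,0,0,0]]]' --claw 75

```text
time: 10.4
eef_pos: [0.6362, -0.0734, 0.0757]
ee_rot: [-179.9, 50.6, 2.9]
force: [0.0, -0.1, 0.1]
opening: 0.0605
grasp_force: 0.0
```

>>> carry_out --plan '[[[0,0,-0.06,0,0,0],[0,0,-0.12,0,0,0],[0,0,-0.22,0,0,0],[-0.2,0,-0.3,0,0.2,0],[-0.2,0,-0.3,0,0.4,0],[-0.2,0.25,-0.3,0,0.55,0],[-0.2,0.25,-0.3,0,0.55,0],[-0.2,0.25,-0.3,0,0.55,0]]]'

```text
time: 11.2
eef_pos: [0.6803, -0.1824, 0.2167]
ee_rot: [179.7, 0.7, 2.1]
force: [-1.3, -1.3, 0.9]
opening: 0.0603
grasp_force: 0.0
```

```bash
python3 - <<'E'
from h import *
from rig import bot
p,r,s=cur();print(s['time'],p,s['ee_rot'],s['joints'],s['opening'])
for n in("scene","top"):
    d=bot.get_image(n)["pixels"][:,:,::-1];cv2.imwrite(f"{n}_n.png",d)
a=cv2.imread("scene_n.png")[215:325,205:395];b=cv2.imread("top_n.png")[115:225,175:365]
cv2.imwrite("pics/p1.png",cv2.resize(np.hstack([a,b]),(800,232),interpolation=cv2.INTER_CUBIC) if 0 else np.vstack([cv2.resize(x,(518,300),interpolation=cv2.INTER_CUBIC) for x in(a,b)]))
E
```

```text
11.2 [ 0.68033963 -0.18238448  0.21665305] [179.66065181   0.70193714   2.07829877] [-14.63340876  36.64847075  38.19156988  87.76560755 -23.50988231
  64.4860842  -59.46801767] 0.060338806342357346
```

View pics/p1.png

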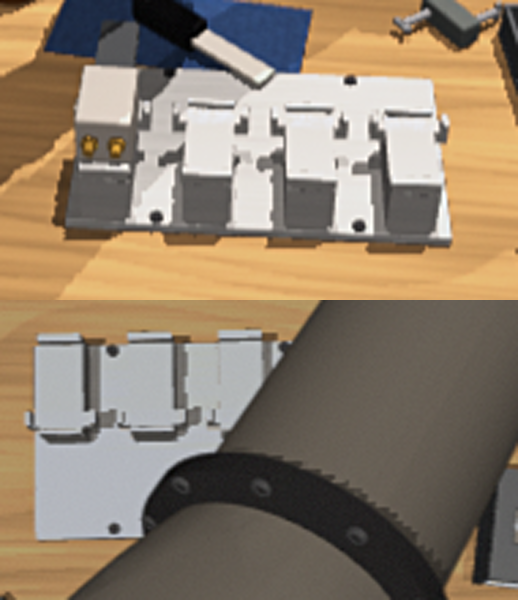

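The head lies flat in saddle 1 (top strip, block at about (107,100), terminals at (90–117,146) over the rear). Now the second head.

```bash
python3 - <<'E'
from h import *
chain([pk(1,30,.25)]); chain([pk(1,30,.126)],pk(1,30,.25));
a=pk(1,30,.126);chain([(a[0]+[0,0,.13],a[1])],a)
E
```

```text
[-0.479, 0.516, -0.079, -0.02, 0.344, 0.074] rows 5.7
[-0.155, -0.0, 0.268, 0.0, 0.0, 0.0] rows 2.5
[0.163, 0.0, -0.281, 0.0, 0.0, 0.0] rows 2.6
```

>>> carry_out --plan '[[[-0.479,0.516,-0.079,-0.02,0.344,0.074],[-0.479,0.516,-0.079,-0.02,0.344,0.074],[-0.479,0.516,-0.079,-0.02,0.344,0.074],[-0.479,0.516,-0.079,-0.02,0.344,0.074],[-0.479,0.516,-0.079,-0.02,0.344,0.074],[-0.479,0.516,-0.079,-0.02,0.344,0.074],[-0.479,0.516,-0.079,-0.02,0.344,0.074],[-0.479,0.516,-0.079,-0.02,0.344,0.074],[-0.479,0.516,-0.079,-0.02,0.344,0.074],[-0.479,0.516,-0.079,-0.02,0.344,0.074]]]'

```text
time: 12.3
eef_pos: [0.5042, -0.3848, 0.2483]
ee_rot: [-179.9, -29.9, -3.8]
force: [0.0, -0.0, -0.7]
opening: 0.0602
grasp_force: 0.0
```

```bash
python3 - <<'E'
from h import *
p,r,s=cur();print(s['time'],p,s['ee_rot'],s['joints'],s['opening'])
chain([pk(1,30,.18),pk(1,30,.126)])
E
```

```text
12.3 [ 0.50422447 -0.38484847  0.2483034 ] [-179.93989904  -29.85330789   -3.83067641] [ 15.46408296  15.94557035  29.36131253 115.05547531 -47.80529889
  35.95153904 -15.58218892] 0.06024773105246852
[-0.099, 0.013, 0.14, -0.004, 0.002, 0.006] rows 1.4
[-0.166, 0.013, 0.257, -0.004, 0.002, 0.006] rows 1.1
```

>>> carry_out --plan '[[[-0.099,0.013,0.14,-0.004,0.002,0.006],[-0.099,0.013,0.14,-0.004,0.002,0.006],[-0.166,0.013,0.257,-0.004,0.002,0.006],[-0.166,0.013,0.257,-0.004,0.002,0.006],[-0.166,0.013,0.257,-0.004,0.002,0.006],[-0.166,0.013,0.257,-0.004,0.002,0.006]]]'

```text
time: 12.9
eef_pos: [0.4965, -0.3912, 0.1272]
ee_rot: [180.0, -30.1, -4.6]
force: [0.6, 0.4, 1.0]
opening: 0.0601
grasp_force: 0.0
```

```bash
python3 - <<'E'
from h import *
p,r,s=cur();print(s['time'],p,s['ee_rot'],s['joints'],s['force'])
chain([pk(1,30,.126)])
E
```

```text
12.9 [ 0.49646556 -0.39122134  0.12717395] [179.95855552 -30.08725502  -4.60291151] [ 26.88560514  25.88656382  17.43747176 120.0034459  -70.5986877
  26.3773089    9.21927471] [0.60060856 0.42067343 0.98622888]
[0.0, -0.004, 0.004, 0.001, -0.001, -0.001] rows 0.0
```

>>> carry_out --plan '[[[0,0,0,0,0,0],[0,0,0,0,0,0],[0,0,0,0,0,0],[0,0,0,0,0,0],[0,0,0,0,0,0]]]' --claw 255

```text
time: 13.4
eef_pos: [0.4966, -0.3914, 0.1279]
ee_rot: [180.0, -30.2, -4.6]
force: [-1.0, 2.7, 6.5]
opening: 0.0413
grasp_force: 61.9
```

>>> carry_out --plan '[[[0.045,0,-0.08,0,0,0],[0.09,0,-0.16,0,0,0],[0.13,0,-0.23,0,0,0],[0.163,0,-0.281,0,0,0],[0.163,0,-0.281,0,0,0],[0.163,0,-0.281,0,0,0]]]'

```text
time: 14.0
eef_pos: [0.4956, -0.3909, 0.256]
ee_rot: [180.0, -30.1, -4.6]
force: [0.0, 0.7, -3.0]
opening: 0.0415
grasp_force: 62.4
```

```bash
python3 - <<'E'
from h import *
p,r,s=cur();print(s['time'],p,s['ee_rot'],s['joints'],s['force'],s['opening'],s['grasp_force'])
y=SY[1]
chain([(np.array([.55,-.2,.26]),orient(-2,0)),pl(y,30,40,.12)])
chain([pl(y,30,50,.05),pl(y,30,50,.008)],pl(y,30,40,.12))
E
```

```text
14.0 [ 0.49560826 -0.39090119  0.25602621] [179.96076145 -30.05617965  -4.61717319] [ 15.42014528  15.04354646  30.36858311 115.17759894 -47.06559415
  36.37940477 -16.22430063] [ 0.0058044   0.70849817 -2.99410093] 0.04154040325161684 62.35381007194519
[0.089, -0.487, 0.04, 0.008, -0.334, -0.029] rows 4.0
[0.156, -1.003, 0.242, -0.007, -0.777, -0.087] rows 4.7
[0.13, -0.0, 0.135, -0.0, -0.111, -0.0] rows 1.5
[0.198, -0.0, 0.216, -0.0, -0.111, -0.0] rows 0.8
```

>>> carry_out --plan '[[[0.089,-0.487,0.04,0.008,-0.334,-0.029],[0.089,-0.487,0.04,0.008,-0.334,-0.029],[0.089,-0.487,0.04,0.008,-0.334,-0.029],[0.089,-0.487,0.04,0.008,-0.334,-0.029],[0.156,-1.0,0.242,-0.007,-0.777,-0.087],[0.156,-1.0,0.242,-0.007,-0.777,-0.087],[0.156,-1.0,0.242,-0.007,-0.777,-0.087],[0.156,-1.0,0.242,-0.007,-0.777,-0.087],[0.156,-1.0,0.242,-0.007,-0.777,-0.087],[0.156,-1.0,0.242,-0.007,-0.777,-0.087],[0.156,-1.0,0.242,-0.007,-0.777,-0.087],[0.156,-1.0,0.242,-0.007,-0.777,-0.087]]]'

```text
time: 15.2
eef_pos: [0.6302, -0.0028, 0.2027]
ee_rot: [180.0, 40.0, 2.6]
force: [0.7, -0.6, -1.7]
opening: 0.0414
grasp_force: 62.2
```

```bash
python3 - <<'E'
from h import *
p,r,s=cur();print(s['time'],p,s['ee_rot'],s['joints'],s['force'],s['opening'])
y=SY[1]
chain([pl(y,30,50,.05),pl(y,30,50,.015)])
E
```

```text
15.2 [ 0.63017486 -0.00282406  0.20268179] [179.96964342  40.02208131   2.55710689] [-20.33369552  51.45531852  30.41632719  69.7485739  -16.73137023
 104.37371196 -77.12417444] [ 0.73019559 -0.6246337  -1.65183499] 0.04142687402480056
[0.13, -0.008, 0.134, -0.001, -0.111, -0.001] rows 1.5
[0.186, -0.009, 0.201, -0.001, -0.111, -0.001] rows 0.7
```

>>> carry_out --plan '[[[0.13,-0.008,0.134,-0.001,-0.111,-0.001],[0.13,-0.008,0.134,-0.001,-0.111,-0.001],[0.13,-0.008,0.134,-0.001,-0.111,-0.001],[0.186,-0.009,0.201,-0.001,-0.111,-0.001],[0.186,-0.009,0.201,-0.001,-0.111,-0.001],[0.186,-0.009,0.201,-0.001,-0.111,-0.001],[0.186,-0.009,0.201,-0.001,-0.111,-0.001]]]'

```text
time: 15.9
eef_pos: [0.637, 0.002, 0.0979]
ee_rot: [179.9, 49.7, 2.8]
force: [-0.6, 0.8, -2.8]
opening: 0.0415
grasp_force: 62.4
```

```bash
python3 - <<'E'
from h import *
p,r,s=cur();print(s['time'],p,s['ee_rot'],s['joints'],s['force'],s['opening'])
print(pl(SY[1],30,50)[0]);chain([pl(SY[1],30,50,.002)])
E
```

```text
15.9 [0.63700031 0.00202412 0.09786034] [179.94807011  49.69774326   2.75130677] [-15.147387    62.58621873  21.60163467  62.95912199 -14.34453538
 107.34031304 -80.83446544] [-0.61625666  0.80736373 -2.77037743] 0.04146844711023069
[0.63534727 0.00077617 0.07825865]
[0.031, 0.003, 0.032, 0.001, -0.003, 0.0] rows 0.4
```

>>> carry_out --plan '[[[0.016,0.002,0.016,0,0,0],[0.031,0.003,0.032,0,0,0],[0.031,0.003,0.032,0,0,0],[0.031,0.003,0.032,0,0,0]]]'

```text
time: 16.3
eef_pos: [0.6352, 0.0012, 0.0786]
ee_rot: [180.0, 49.8, 2.8]
force: [4.3, 0.1, 7.4]
opening: 0.0416
grasp_force: 63.7
```

>>> carry_out --plan '[[[0,0,0,0,0,0],[0,0,0,0,0,0],[0,0,0,0,0,0],[0,0,0,0,0,0],[0,0,0,0,0,0]]]' --claw 75

```text
time: 16.8
eef_pos: [0.634, 0.0012, 0.0764]
ee_rot: [180.0, 50.0, 2.8]
force: [0.4, -0.2, -0.2]
opening: 0.0601
grasp_force: 0.0
```

>>> carry_out --plan '[[[0,0,-0.06,0,0,0],[0,0,-0.12,0,0,0],[0,0,-0.22,0,0,0],[-0.2,0,-0.3,0,0.2,0],[-0.2,0,-0.3,0,0.4,0],[-0.2,0.25,-0.3,0,0.55,0],[-0.2,0.4,-0.3,0,0.55,0],[-0.2,0.5,-0.3,0,0.55,0],[-0.2,0.5,-0.3,0,0.55,0],[-0.2,0.5,-0.3,0,0.55,0]]]'

```text
time: 17.8
eef_pos: [0.6807, -0.2088, 0.2156]
ee_rot: [179.6, 0.5, 2.0]
force: [-0.2, -0.6, -0.5]
opening: 0.0601
grasp_force: 0.0
```

```bash
python3 - <<'E'
from h import *
p,r,s=cur();print(s['time'],p,s['ee_rot'],s['joints'],s['opening'])
chain([pk(2,32,.25)])
E
```

```text
17.8 [ 0.68073128 -0.20876398  0.21561386] [179.59506415   0.53478236   2.03425438] [ 13.52808487  32.66001414  -2.60319556  84.69182866   2.15502613
  63.11825313 -77.61496055] 0.060080480367755075
[-0.496, 0.622, -0.077, -0.016, 0.361, 0.072] rows 6.4
```

>>> carry_out --plan '[[[-0.496,0.622,-0.077,-0.016,0.361,0.072],[-0.496,0.622,-0.077,-0.016,0.361,0.072],[-0.496,0.622,-0.077,-0.016,0.361,0.072],[-0.496,0.622,-0.077,-0.016,0.361,0.072],[-0.496,0.622,-0.077,-0.016,0.361,0.072],[-0.496,0.622,-0.077,-0.016,0.361,0.072],[-0.496,0.622,-0.077,-0.016,0.361,0.072],[-0.496,0.622,-0.077,-0.016,0.361,0.072],[-0.496,0.622,-0.077,-0.016,0.361,0.072],[-0.496,0.622,-0.077,-0.016,0.361,0.072]]]'

```text
time: 18.8
eef_pos: [0.4997, -0.4531, 0.2473]
ee_rot: [-179.5, -32.1, -3.9]
force: [-0.3, 0.8, 0.1]
opening: 0.0605
grasp_force: 0.0
```

```bash
python3 - <<'E'
from h import *
p,r,s=cur();print(s['time'],p,s['ee_rot'],s['joints'],s['opening'])
chain([pk(2,32,.18),pk(2,32,.126)])
E
```

```text
18.8 [ 0.49970511 -0.45305769  0.2472578 ] [-179.48984469  -32.05050217   -3.85590809] [ 62.3274249   20.60324925 -19.52487497 107.17668485 -27.74422597
  31.98348222 -27.35171313] 0.06050015584707927
[-0.105, 0.031, 0.132, -0.009, -0.001, 0.006] rows 1.4
[-0.177, 0.032, 0.247, -0.009, -0.001, 0.006] rows 1.1
```

>>> carry_out --plan '[[[-0.105,0.031,0.132,-0.009,0,0.006],[-0.105,0.031,0.132,-0.009,0,0.006],[-0.105,0.031,0.132,-0.009,0,0.006],[-0.177,0.032,0.247,-0.009,0,0.006],[-0.177,0.032,0.247,-0.009,0,0.006],[-0.177,0.032,0.247,-0.009,0,0.006],[-0.177,0.032,0.247,-0.009,0,0.006]]]'

```text
time: 19.5
eef_pos: [0.4919, -0.4666, 0.1286]
ee_rot: [179.8, -32.2, -4.5]
force: [-0.3, -1.0, -0.3]
opening: 0.0603
grasp_force: 0.0
```

```bash
python3 - <<'E'
from h import *
p,r,s=cur();print(s['time'],p,s['ee_rot'],s['joints'],s['force'])
chain([pk(2,32,.126)])
a=(p,r);chain([(p+[0,0,.13],r)])
E
```

```text
19.5 [ 0.49185904 -0.46659068  0.12860409] [179.83678582 -32.19088527  -4.47822273] [ 66.40277057  30.89732691 -23.88236613 111.36178273 -31.47730449
  18.3821373  -18.2205019 ] [-0.33941013 -1.0094193  -0.3346717 ]
[-0.005, -0.006, 0.005, 0.002, -0.002, 0.0] rows 0.1
[0.173, 0.001, -0.275, 0.0, 0.0, 0.0] rows 2.6
```

>>> carry_out --plan '[[[0,0,0,0,0,0],[0,0,0,0,0,0],[0,0,0,0,0,0],[0,0,0,0,0,0],[0,0,0,0,0,0]]]' --claw 255

```text
time: 20.0
eef_pos: [0.4916, -0.4663, 0.1287]
ee_rot: [179.8, -32.2, -4.5]
force: [-1.8, 1.9, 6.7]
opening: 0.0414
grasp_force: 62.0
```

>>> carry_out --plan '[[[0.045,0,-0.07,0,0,0],[0.09,0,-0.145,0,0,0],[0.13,0,-0.21,0,0,0],[0.173,0,-0.275,0,0,0],[0.173,0,-0.275,0,0,0],[0.173,0,-0.275,0,0,0]]]'

```text
time: 20.6
eef_pos: [0.4904, -0.4659, 0.2565]
ee_rot: [179.9, -32.1, -4.5]
force: [-0.1, 0.4, -4.8]
opening: 0.0413
grasp_force: 62.6
```

```bash
python3 - <<'E'
from h import *
p,r,s=cur();print(s['time'],p,s['ee_rot'],s['joints'],s['force'],s['opening'],s['grasp_force'])
w=(np.array([.55,-.2,.26]),orient(-2,0));y=SY[2]
chain([w]);chain([pl(y,32,40,.12)],w)
E
```

```text
20.6 [ 0.49038044 -0.4658585   0.25647805] [179.88305595 -32.05850986  -4.51166759] [ 62.38086352  19.8863019  -18.04160334 106.67026956 -27.93885923
  32.87929999 -27.11197091] [-0.12318898  0.36635094 -4.79006852] 0.04131065566322422 62.55087733268738
[0.086, -0.674, 0.042, 0.009, -0.356, -0.028] rows 5.4
[0.17, -0.695, 0.144, -0.018, -0.444, -0.05] rows 5.8
```

>>> carry_out --plan '[[[0.086,-0.674,0.042,0.009,-0.356,-0.028],[0.086,-0.674,0.042,0.009,-0.356,-0.028],[0.086,-0.674,0.042,0.009,-0.356,-0.028],[0.086,-0.674,0.042,0.009,-0.356,-0.028],[0.086,-0.674,0.042,0.009,-0.356,-0.028],[0.086,-0.674,0.042,0.009,-0.356,-0.028],[0.086,-0.674,0.042,0.009,-0.356,-0.028]]]'

```text
time: 21.3
eef_pos: [0.5515, -0.1919, 0.2577]
ee_rot: [-179.6, 0.1, -1.3]
force: [0.4, 0.5, -3.1]
opening: 0.0414
grasp_force: 62.3
```

>>> carry_out --plan '[[[0.17,-0.695,0.144,-0.018,-0.444,-0.05],[0.17,-0.695,0.144,-0.018,-0.444,-0.05],[0.17,-0.695,0.144,-0.018,-0.444,-0.05],[0.17,-0.695,0.144,-0.018,-0.444,-0.05],[0.17,-0.695,0.144,-0.018,-0.444,-0.05],[0.17,-0.695,0.144,-0.018,-0.444,-0.05],[0.17,-0.695,0.144,-0.018,-0.444,-0.05],[0.17,-0.695,0.144,-0.018,-0.444,-0.05],[0.17,-0.695,0.144,-0.018,-0.444,-0.05]]]'

```text
time: 22.2
eef_pos: [0.6278, 0.0729, 0.2016]
ee_rot: [180.0, 40.0, 2.6]
force: [-0.2, -1.6, -2.8]
opening: 0.0412
grasp_force: 62.4
```

```bash
python3 - <<'E'
from h import *
p,r,s=cur();print(s['time'],p,s['ee_rot'],s['joints'],s['force'],s['opening'])
y=SY[2];print(pl(y,32,50,0)[0])
chain([pl(y,32,50,.05),pl(y,32,50,.015)])
E
```

```text
22.2 [0.62775459 0.07289479 0.20160164] [179.98034881  40.01025778   2.56021601] [  -3.59949082   48.80474739  -12.10854089   67.19834909    1.2415367
  104.05788767 -102.46103001] [-0.17994489 -1.63100181 -2.76333715] 0.041191516363816925
[0.63272836 0.07573601 0.07716669]
[0.129, -0.007, 0.134, -0.001, -0.111, -0.001] rows 1.5
[0.186, -0.007, 0.201, -0.001, -0.111, -0.001] rows 0.7
```

>>> carry_out --plan '[[[0.129,-0.007,0.134,-0.001,-0.111,-0.001],[0.129,-0.007,0.134,-0.001,-0.111,-0.001],[0.129,-0.007,0.134,-0.001,-0.111,-0.001],[0.186,-0.007,0.201,-0.001,-0.111,-0.001],[0.186,-0.007,0.201,-0.001,-0.111,-0.001],[0.186,-0.007,0.201,-0.001,-0.111,-0.001],[0.186,-0.007,0.201,-0.001,-0.111,-0.001]]]'

```text
time: 22.9
eef_pos: [0.6344, 0.0777, 0.0967]
ee_rot: [-179.8, 49.7, 2.9]
force: [-0.3, 0.2, -3.2]
opening: 0.0413
grasp_force: 62.6
```

```bash
python3 - <<'E'
from h import *
p,r,s=cur();print(s['time'],p,s['ee_rot'],s['joints'],s['force'],s['opening'])
chain([pl(SY[2],32,50,.002)])
E
```

```text
22.9 [0.63436537 0.0776685  0.09670472] [-179.84773706   49.69608675    2.87022507] [ -6.6406505   61.08612887  -6.87004957  61.01034764  -1.72169049
 107.24973634 -99.68722193] [-0.3211423   0.20593941 -3.2474091 ] 0.04128052017889774
[0.031, 0.005, 0.032, -0.0, -0.003, 0.001] rows 0.4
```

>>> carry_out --plan '[[[0.016,0.002,0.016,0,0,0],[0.031,0.005,0.032,0,0,0],[0.031,0.005,0.032,0,0,0],[0.031,0.005,0.032,0,0,0]]]'

```text
time: 23.3
eef_pos: [0.6319, 0.0761, 0.0765]
ee_rot: [-179.9, 49.9, 2.9]
force: [3.8, 0.7, 4.3]
opening: 0.0416
grasp_force: 63.7
```

>>> carry_out --plan '[[[0,0,0,0,0,0],[0,0,0,0,0,0],[0,0,0,0,0,0],[0,0,0,0,0,0],[0,0,0,0,0,0]]]' --claw 75

```text
time: 23.8
eef_pos: [0.6312, 0.076, 0.0752]
ee_rot: [-179.9, 50.0, 2.9]
force: [0.3, -0.0, 0.6]
opening: 0.0603
grasp_force: 0.0
```

>>> carry_out --plan '[[[0,0,-0.06,0,0,0],[0,0,-0.12,0,0,0],[0,0,-0.22,0,0,0],[-0.2,0,-0.35,0,0.2,0],[-0.3,0.1,-0.35,0,0.4,0],[-0.4,0.3,-0.35,0,0.55,0],[-0.5,0.5,-0.35,0,0.55,0],[-0.5,0.7,-0.35,0,0.55,0],[-0.5,0.7,-0.35,0,0.55,0],[-0.5,0.7,-0.35,0,0.55,0],[-0.5,0.7,-0.35,0,0.55,0]]]'

```text
time: 24.9
eef_pos: [0.6218, -0.2096, 0.3203]
ee_rot: [180.0, 0.4, 2.6]
force: [1.1, -0.5, 0.4]
opening: 0.0601
grasp_force: 0.0
```

```bash
python3 - <<'E'
from h import *
from rig import bot
p,r,s=cur();print(s['time'],p,s['ee_rot'],s['joints'],s['opening'])
for n in("scene","top"):
    d=bot.get_image(n)["pixels"][:,:,::-1];cv2.imwrite(f"{n}_n.png",d)
a=cv2.imread("scene_n.png")[200:310,215:395];b=cv2.imread("top_n.png")[115:260,180:340]
cv2.imwrite("pics/p2.png",np.hstack([cv2.resize(b,(480,435),interpolation=cv2.INTER_CUBIC),cv2.resize(cv2.resize(a,(360,220),interpolation=cv2.INTER_CUBIC),(310,435) if 0 else (320,196),interpolation=cv2.INTER_CUBIC) if 0 else cv2.copyMakeBorder(cv2.resize(a,(320,196),interpolation=cv2.INTER_CUBIC),0,239,0,0,cv2.BORDER_CONSTANT)]))
E
```

```text
24.9 [ 0.62179408 -0.20956911  0.32032442] [179.98078964   0.35421093   2.56616829] [ -3.61679542  23.67175035  23.55405345  87.90808982  -9.63063062
  70.78166219 -66.03664619] 0.060087334534341105
```

View pics/p2.png

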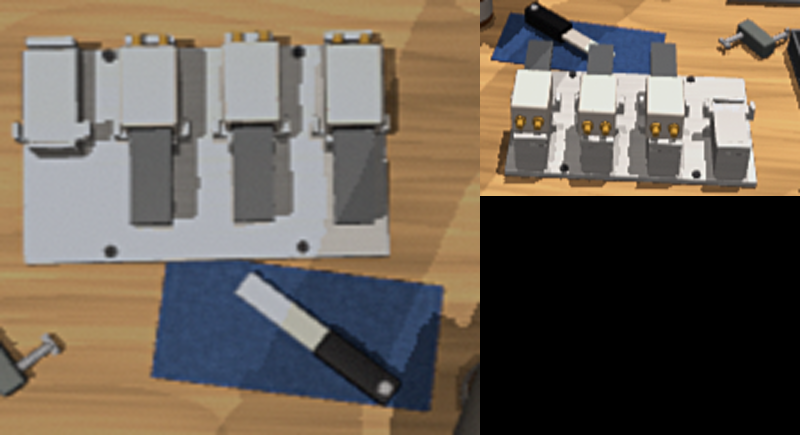

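All three heads lie in saddles 3, 2 and 1 (blocks at (150,85), (252,80), (354,85)), plates toward the robot. The gauge has been shifted: tip at about (243,282), handle at (358,368).

```bash
python3 - <<'E'
from h import *
np.set_printoptions(precision=4,suppress=True)
f=lambda x,y,z:bp("top",180+x/3,115+y/3,z)
tip=f(243,282,.016);back=f(391,393,.029);j=f(323,341,.029)
print('tip',tip,'back',back,'junction',j,'len',np.linalg.norm((tip-back)[:2]),'yaw',np.degrees(np.arctan2(*(tip-back)[[1,0]])))
c,s=np.cos(np.radians(CY)),np.sin(np.radians(CY));Ri=np.array([[c,s],[-s,c]])
for n,e in dict(s3=[(121,126),(180,128)],s2=[(226,123),(281,122)],s1=[(327,127),(382,126)]).items():
    P=[Ri@(f(*q,.092)[:2]-CO) for q in e];print(n,'block front in cradle',P[0],P[1])
for n,e in dict(s3=[(131,223),(172,224)],s2=[(232,221),(274,221)],s1=[(334,222),(386,222)]).items():
    P=[Ri@(f(*q,.078)[:2]-CO) for q in e];print(n,'plate end',P[0],P[1])
E
python3 - <<'E'
from h import *
E
```

```text
tip [0.4896 0.0035 0.016 ] back [ 0.4067 -0.1121  0.029 ] junction [ 0.4449 -0.0594  0.029 ] len 0.14230299406557517 yaw 54.35124956334575
s3 block front in cradle [-0.0003  0.0563] [-0.0026  0.0136]
s2 block front in cradle [ 0.0005 -0.0198] [ 0.0006 -0.0598]
s1 block front in cradle [-0.0037 -0.0932] [-0.0037 -0.1332]
s3 plate end [-0.0695  0.0513] [-0.0708  0.0214]
s2 plate end [-0.0694 -0.0225] [-0.07   -0.0533]
s1 plate end [-0.0716 -0.0972] [-0.0723 -0.1354]
```

```bash
cat >> h.py <<'E'
def cw(x,y): # cradle -> world xy
    c,s=np.cos(np.radians(CY)),np.sin(np.radians(CY));return CO+np.array([c*x-s*y,s*x+c*y])
GY=54.35;G0=np.array([.4263,-.085]);GX=.02
def gg(z): 
    d=np.array([np.cos(np.radians(GY)),np.sin(np.radians(GY))]);return (np.r_[G0+GX*d,z],orient(GY,0))
PE=[-.072,-.0695,-.070]  # plate end x in cradle frame saddles 1..3
def ins(i,depth,bz=.0705,zg=.024): return (np.r_[cw(PE[i]+depth-.110+GX,SY[i]),bz-.016+zg],orient(CY,0))
E
timeout 500 python3 - <<'E'
from kin import *; from h import *
np.set_printoptions(precision=3,suppress=True)
q=cur()[2]['joints']
for n,w in dict(above=gg(.1),grasp=gg(.024),pre1=ins(0,-.012),pre2=ins(1,-.012),pre3=ins(2,-.012),in3=ins(2,.03)).items():
    e,qq=ikn(*w,q);print(n,w[0],round(e,4),qq.round())
chain([gg(.15),gg(.1)]);chain([gg(.024)],gg(.1))
E
```

```text
above [ 0.438 -0.069  0.1  ] 0.0 [-18.  21.  25. 127. -14.  33. -17.]
grasp [ 0.438 -0.069  0.024] 0.0 [-12.  29.  18. 130. -21.  22. -11.]
pre1 [ 0.428 -0.084  0.078] 0.0 [-14.  24.  23. 127. -17.  30. -65.]
pre2 [ 0.427 -0.009  0.078] 0.0 [-24.  23.  23. 128. -17.  30. -74.]
pre3 [0.423 0.066 0.078] 0.0 [-34.  23.  23. 128. -17.  30. -84.]
in3 [0.465 0.068 0.078] 0.0 [-32.  26.  23. 123. -17.  33. -84.]
[-0.442, -0.378, 0.428, -0.0, 0.004, -0.579] rows 6.1
[-0.442, -0.378, 0.553, -0.0, 0.004, -0.579] rows 1.0
[0.0, -0.0, 0.19, 0.0, 0.0, 0.0] rows 1.5
```

>>> carry_out --plan '[[[-0.442,-0.378,0.428,0,0.004,-0.579],[-0.442,-0.378,0.428,0,0.004,-0.579],[-0.442,-0.378,0.428,0,0.004,-0.579],[-0.442,-0.378,0.428,0,0.004,-0.579],[-0.442,-0.378,0.428,0,0.004,-0.579],[-0.442,-0.378,0.428,0,0.004,-0.579],[-0.442,-0.378,0.428,0,0.004,-0.579],[-0.442,-0.378,0.428,0,0.004,-0.579],[-0.442,-0.378,0.428,0,0.004,-0.579],[-0.442,-0.378,0.428,0,0.004,-0.579]]]' --claw 110

```text
time: 26.0
eef_pos: [0.4399, -0.0629, 0.1494]
ee_rot: [-179.9, -0.2, 54.8]
force: [0.4, -0.9, -0.3]
opening: 0.0484
grasp_force: 0.0
```

```bash
cat >> h.py <<'E'
def wrist(name):
    from rig import bot
    p,r,s=cur();d=bot.get_image("wrist");T=np.eye(4);T[:3,:3]=r.as_matrix();T[:3,3]=p
    np.savez("w.npz",K=d["intrinsics"],E=np.linalg.inv(T@d["mount"]),im=d["pixels"]);cv2.imwrite("pics/%s.png"%name,d["pixels"][:,:,::-1])
E
python3 - <<'E'
from h import *
p,r,s=cur();print(s['time'],p,s['ee_rot'],s['joints'],s['opening']);wrist("wg")
d=np.array([np.cos(np.radians(GY)),np.sin(np.radians(GY))])
for x,z in((.110,.016),(.035,.029),(-.035,.029),(0,.029)):print(x,pj("w",np.r_[G0+x*d,z]))
E
```

```text
26.0 [ 0.43990779 -0.06288436  0.14942228] [-1.79861713e+02 -1.50621161e-01  5.48306439e+01] [ -7.80366413  13.56010382   9.16216377 125.4466213   -3.55334428
  41.24488065 -31.38749296] 0.04837499533496548
0.11 [280.70671648  83.83776253]
0.035 [279.5445051  196.88308475]
-0.035 [278.48111213 285.93159175]
0 [278.99155922 243.18676206]
```

View pics/wg.png

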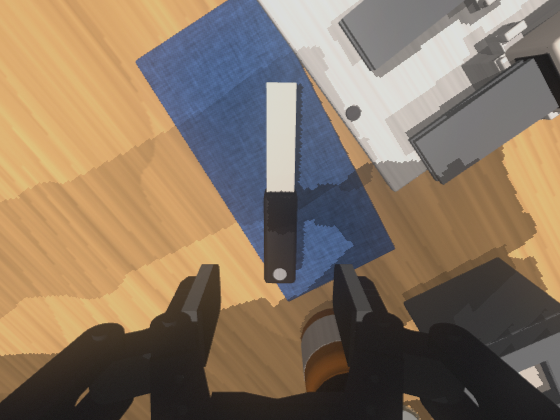

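The gauge sits centrally below the tool: tip (281,82), blade root (280,191), back (280,282). It is about 3 mm further forward than assumed, so I correct for that.

```bash
sed -i 's/G0=np.array(.*);GX/G0=np.array([.428,-.0826]);GX/' h.py; python3 - <<'E'
from h import *
chain([gg(.06),gg(.024)])
E
```

```text
[-0.008, 0.006, 0.223, -0.002, -0.002, 0.005] rows 1.8
[-0.008, 0.006, 0.313, -0.002, -0.002, 0.005] rows 0.7
```

>>> carry_out --plan '[[[-0.008,0.006,0.223,-0.002,-0.002,0.005],[-0.008,0.006,0.223,-0.002,-0.002,0.005],[-0.008,0.006,0.313,-0.002,-0.002,0.005],[-0.008,0.006,0.313,-0.002,-0.002,0.005],[-0.008,0.006,0.313,-0.002,-0.002,0.005],[-0.008,0.006,0.313,-0.002,-0.002,0.005]]]'

```text
time: 26.65
eef_pos: [0.4395, -0.0663, 0.025]
ee_rot: [179.9, 0.0, 54.4]
force: [0.0, 0.5, 1.0]
opening: 0.0488
grasp_force: 0.0
```

>>> carry_out --plan '[[[0,0,0,0,0,0],[0,0,0,0,0,0],[0,0,0,0,0,0],[0,0,0,0,0,0],[0,0,0,0,0,0]]]' --claw 255

```text
time: 27.15
eef_pos: [0.4394, -0.066, 0.0251]
ee_rot: [179.9, -0.0, 54.5]
force: [-1.7, -0.6, 12.0]
opening: 0.0226
grasp_force: 58.7
```

```bash
python3 - <<'E'
from h import *
p,r,s=cur();print(s['time'],p,s['ee_rot'],s['joints'],s['force'],s['opening'])
print(gg(.024)[0])
zg=p[2]
up=(p+[0,0,.1],orient(CY,0));pre=ins(2,-.03,.11,zg)
chain([(p+[0,0,.1],r),pre])
E
```

```text
27.15 [ 0.43938419 -0.06604798  0.02514044] [ 1.79926210e+02 -1.62715824e-02  5.44740418e+01] [ -4.8369386   27.64711232   6.37060991 129.21699064  -7.3809451
  23.3846858  -27.93769018] [-1.74344107 -0.55287748 11.96191513] 0.022621904324468776
[ 0.43965665 -0.06634815  0.024     ]
[0.0, 0.0, -0.25, 0.0, 0.0, 0.0] rows 2.0
[0.217, -0.26, -0.235, 0.001, -0.001, 0.575] rows 6.0
```

>>> carry_out --plan '[[[0,0,-0.12,0,0,0],[0,0,-0.25,0,0,0],[0,0,-0.25,0,0,0],[0.217,-0.26,-0.235,0,0,0.575],[0.217,-0.26,-0.235,0,0,0.575],[0.217,-0.26,-0.235,0,0,0.575],[0.217,-0.26,-0.235,0,0,0.575],[0.217,-0.26,-0.235,0,0,0.575],[0.217,-0.26,-0.235,0,0,0.575],[0.217,-0.26,-0.235,0,0,0.575],[0.217,-0.26,-0.235,0,0,0.575],[0.217,-0.26,-0.235,0,0,0.575]]]'

```text
time: 28.35
eef_pos: [0.404, 0.0652, 0.1176]
ee_rot: [180.0, 0.1, 2.9]
force: [-0.1, 0.2, -1.8]
opening: 0.0227
grasp_force: 59.7
```

```bash
python3 - <<'E'
from h import *
p,r,s=cur();print(s['time'],p,s['ee_rot'],s['joints'],s['force'],s['opening'])
wrist("wp3")
zg=.0251
for i in (2,):
    print(pj("w",np.r_[cw(PE[i],SY[i]),.0705]))
t=p+r.apply([.110-GX,0,zg-.016]);print('tip est',t,pj("w",t))
chain([ins(2,-.03,.0705,zg),ins(2,-.012,.0705,zg)])
E
```

```text
28.35 [0.40398507 0.06524526 0.1176147 ] [1.79985798e+02 9.39224669e-02 2.86502723e+00] [-33.02440566  14.27304021  17.23402922 131.50780545  -7.30307492
  35.14974685 -97.43813768] [-0.10777668  0.1686098  -1.78760177] 0.022707694469691734
[279.47325686 -17.26272356]
tip est [0.49385767 0.06974076 0.10836718] [278.27188647  56.45729215]
[0.003, 0.001, 0.095, 0.0, 0.001, 0.002] rows 0.8
[0.048, 0.001, 0.095, 0.0, 0.001, 0.002] rows 0.4
```

View pics/wp3.png

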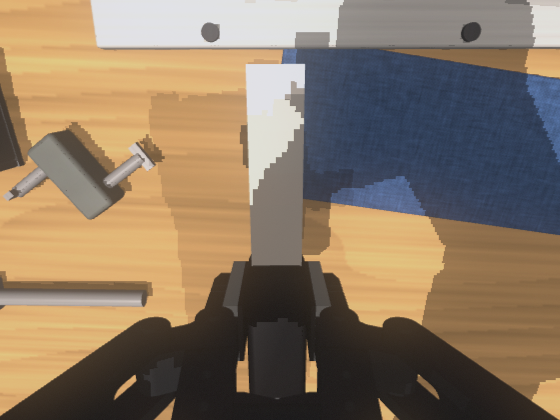

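The blade is held straight, tip at (276,65), about 3 mm shorter than predicted. Lower and probe the head in saddle 3.

```bash
sed -i 's/;GX=.02$/;GX=.023/' h.py; python3 - <<'E'
from h import *
zg=.0251
chain([ins(2,-.02,.0705,zg),ins(2,-.008,.0705,zg),ins(2,.03,.0705,zg)])
E
```

```text
[0.036, 0.001, 0.095, 0.0, 0.001, 0.002] rows 0.8
[0.066, 0.001, 0.095, 0.0, 0.001, 0.002] rows 0.2
[0.161, 0.001, 0.095, 0.0, 0.001, 0.002] rows 0.8
```

>>> carry_out --plan '[[[0.01,0.001,0.05,0,0.001,0.002],[0.02,0.001,0.095,0,0.001,0.002],[0.036,0.001,0.095,0,0.001,0.002],[0.036,0.001,0.095,0,0.001,0.002],[0.036,0.001,0.095,0,0.001,0.002]]]'

```text
time: 28.9
eef_pos: [0.4189, 0.0654, 0.08]
ee_rot: [180.0, -0.0, 2.5]
force: [0.1, 0.1, -0.5]
opening: 0.0229
grasp_force: 59.6
```

```bash
python3 - <<'E'
from h import *
p,r,s=cur();print(s['time'],p,s['ee_rot'],s['force'])
zg=.0251
chain([ins(2,-.008,.0705,zg),ins(2,.0,.0705,zg),ins(2,.03,.0705,zg)])
E
```

```text
28.9 [0.41893012 0.06540378 0.08003157] [ 1.79989018e+02 -2.43693666e-02  2.54342094e+00] [ 0.14820689  0.08567277 -0.48004042]
[0.028, -0.001, 0.001, 0.0, -0.0, -0.002] rows 0.2
[0.048, -0.001, 0.001, 0.0, -0.0, -0.002] rows 0.2
[0.123, -0.001, 0.001, 0.0, -0.0, -0.002] rows 0.6
```

>>> carry_out --plan '[[[0.015,0,0,0,0,-0.002],[0.028,0,0,0,0,-0.002],[0.04,0,0,0,0,-0.002],[0.048,0,0,0,0,-0.002],[0.055,0,0,0,0,-0.002],[0.055,0,0,0,0,-0.002],[0.055,0,0,0,0,-0.002]]]'

```text
time: 29.6
eef_pos: [0.4402, 0.0663, 0.0792]
ee_rot: [180.0, 0.1, 2.7]
force: [1.1, -0.3, -0.5]
opening: 0.0227
grasp_force: 59.6
```

>>> carry_out --plan '[[[0.01,0,0,0,0,0],[0.02,0,0,0,0,0],[0.03,0,0,0,0,0],[0.03,0,0,0,0,0]]]'

```text
time: 30.0
eef_pos: [0.4532, 0.0671, 0.0794]
ee_rot: [180.0, -0.0, 2.7]
force: [0.4, -0.1, -1.6]
opening: 0.0225
grasp_force: 59.6
```

>>> carry_out --plan '[[[0.012,0,0,0,0,0],[0.025,0,0,0,0,0],[0.038,0,0,0,0,0],[0.038,0,0,0,0,0]]]'

```text
time: 30.4
eef_pos: [0.4686, 0.0678, 0.0794]
ee_rot: [180.0, -0.0, 2.7]
force: [-0.3, 0.5, -1.5]
opening: 0.0228
grasp_force: 59.6
```

```bash
python3 - <<'E'
from h import *
from rig import bot
p,r,s=cur();print(s['time'],p,s['ee_rot'],s['force'])
wrist("wi3")
a=cv2.imread("pics/wi3.png");d=bot.get_image("scene")["pixels"][:,:,::-1][190:310,230:390]
cv2.imwrite("pics/wi3b.png",np.hstack([cv2.resize(a,(400,300)),cv2.resize(d,(400,300),interpolation=cv2.INTER_CUBIC)]))
E
```

```text
30.4 [0.46861215 0.06779462 0.07942448] [ 1.79971260e+02 -3.01629783e-02  2.71788732e+00] [-0.28705464  0.50032819 -1.53653877]
```

View pics/wi3b.png

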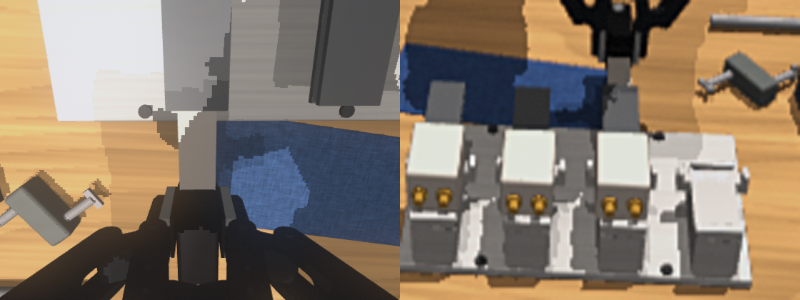

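The blade disappears under the upper plate of the saddle-3 head (left view, (195,112)) with no resistance, so its gap takes the blade. Withdraw and go on to saddle 2.

```bash
python3 - <<'E'
from h import *
zg=.0251
chain([ins(2,-.02,.0705,zg),ins(1,-.02,.0705,zg),ins(1,-.006,.0705,zg),ins(1,.005,.0705,zg)])
E
```

```text
[-0.123, -0.001, -0.001, 0.0, 0.0, 0.0] rows 1.0
[-0.122, 0.187, -0.001, 0.0, 0.0, 0.0] rows 1.5
[-0.087, 0.187, -0.001, 0.0, 0.0, 0.0] rows 0.3
[-0.06, 0.187, -0.001, 0.0, 0.0, 0.0] rows 0.2
```

>>> carry_out --plan '[[[-0.06,0,0,0,0,0],[-0.122,0,0,0,0,0],[-0.122,0,0,0,0,0],[-0.122,0.187,0,0,0,0],[-0.122,0.187,0,0,0,0],[-0.122,0.187,0,0,0,0],[-0.122,0.187,0,0,0,0],[-0.1,0.187,0,0,0,0],[-0.087,0.187,0,0,0,0],[-0.087,0.187,0,0,0,0]]]'

```text
time: 31.5
eef_pos: [0.4379, -0.0077, 0.0795]
ee_rot: [180.0, -0.1, 2.8]
force: [0.5, 0.6, -1.1]
opening: 0.0228
grasp_force: 59.7
```

>>> carry_out --plan '[[[0.01,0,0,0,0,0],[0.018,0,0,0,0,0],[0.025,0,0,0,0,0],[0.03,0,0,0,0,0],[0.03,0,0,0,0,0]]]'

```text
time: 32.0
eef_pos: [0.448, -0.0082, 0.0793]
ee_rot: [180.0, 0.1, 2.7]
force: [-1.4, -0.6, 0.4]
opening: 0.0227
grasp_force: 59.8
```

```bash
python3 - <<'E'
from h import *
p,r,s=cur();print(s['time'],p,s['ee_rot'],s['force'])
zg=.0251
chain([ins(1,.0,.0705,zg),ins(1,.03,.0705,zg)])
E
```

```text
32.0 [ 0.44803982 -0.00818507  0.07925134] [1.79968320e+02 7.27405394e-02 2.71637101e+00] [-1.41841671 -0.62523567  0.39600532]
[-0.015, -0.0, -0.001, 0.0, 0.001, 0.0] rows 0.1
[0.06, -0.0, -0.001, 0.0, 0.001, 0.0] rows 0.6
```

>>> carry_out --plan '[[[0.005,0,0,0,0,0],[0.01,0,0,0,0,0],[0.01,0,0,0,0,0],[0.01,0,0,0,0,0]]]'

```text
time: 32.4
eef_pos: [0.4523, -0.0079, 0.0793]
ee_rot: [180.0, 0.0, 2.7]
force: [-2.3, 1.5, -1.3]
opening: 0.0228
grasp_force: 59.7
```

```bash
python3 - <<'E'
from h import *
from rig import bot
wrist("wi2");p,r,s=cur();print(s['force'])
a=cv2.imread("pics/wi2.png")[0:240,120:440];d=bot.get_image("scene")["pixels"][:,:,::-1][190:310,230:390]
print(pj("w",np.r_[cw(PE[1],SY[1]),.0705]),pj("w",p+r.apply([.110-GX,0,.0091])))
cv2.imwrite("pics/wi2b.png",np.hstack([cv2.resize(a,(400,300)),cv2.resize(d,(400,300),interpolation=cv2.INTER_CUBIC)]))
E
```

```text
[-3.42214259 -0.60063346 -0.51755844]
[278.06787351  96.51436096] [278.34130688  66.00932589]
```

View pics/wi2b.png

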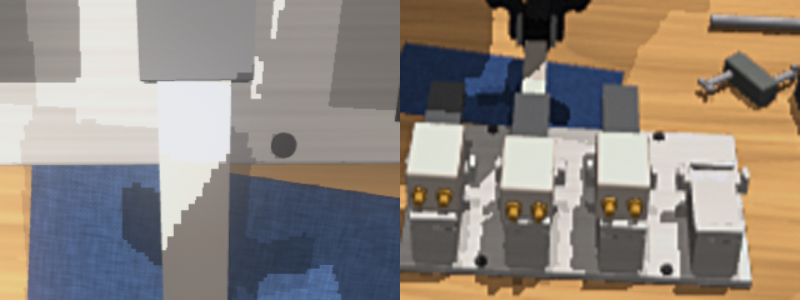

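The blade tip meets the plate end at (195,80) in the left view and the head has been pushed back to its stop, so it jams at this height. I'll retry about 1.3 mm higher to be sure.

>>> carry_out --plan '[[[-0.01,0,0,0,0,0],[-0.018,0,0,0,0,0],[-0.018,0,-0.0035,0,0,0],[-0.018,0,-0.0035,0,0,0],[-0.008,0,-0.0035,0,0,0],[0,0,-0.0035,0,0,0],[0.006,0,-0.0035,0,0,0],[0.012,0,-0.0035,0,0,0],[0.012,0,-0.0035,0,0,0]]]'

```text
time: 33.4
eef_pos: [0.4522, -0.008, 0.0795]
ee_rot: [180.0, 0.6, 2.7]
force: [-12.0, 0.3, 5.5]
opening: 0.0228
grasp_force: 60.6
```

>>> carry_out --plan '[[[0,0,0,0,0,0],[0,0,0,0,0,0]]]'

```text
time: 33.6
eef_pos: [0.4522, -0.008, 0.0795]
ee_rot: [180.0, 0.6, 2.7]
force: [-11.4, 0.2, 5.7]
opening: 0.0229
grasp_force: 60.6
```

>>> carry_out --plan '[[[-0.03,0,0,0,0,0],[-0.08,0,0,0,0,0],[-0.1,0,0,0,0,0],[-0.1,0,0,0,0,0],[-0.1,0,0,0,0,0]]]'

```text
time: 34.1
eef_pos: [0.4183, -0.0094, 0.0811]
ee_rot: [180.0, -0.1, 2.7]
force: [0.2, -0.7, -0.6]
opening: 0.0231
grasp_force: 59.7
```

```bash
python3 - <<'E'
from h import *
p,r,s=cur();print(s['time'],p,s['ee_rot'],s['force'])
wrist("wi2c");zg=.0251
chain([ins(0,-.02,.0705,zg),ins(0,-.006,.0705,zg),ins(0,.004,.0705,zg)])
a=cv2.imread("pics/wi2c.png");print(pj("w",p+r.apply([.110-GX,0,.0091])))
cv2.imwrite("pics/wi2d.png",cv2.resize(a[0:150,100:460],(792,330),interpolation=cv2.INTER_CUBIC))
E
```

```text
34.1 [ 0.41829897 -0.0094358   0.08111158] [ 1.79975067e+02 -7.65172274e-02  2.72876136e+00] [ 0.20146483 -0.68338973 -0.57817274]
[0.003, 0.188, 0.004, 0.0, -0.001, 0.0] rows 1.5
[0.038, 0.188, 0.004, 0.0, -0.001, 0.0] rows 0.3
[0.063, 0.188, 0.004, 0.0, -0.001, 0.0] rows 0.2
[278.25686739  65.89319171]
```

View pics/wi2d.png

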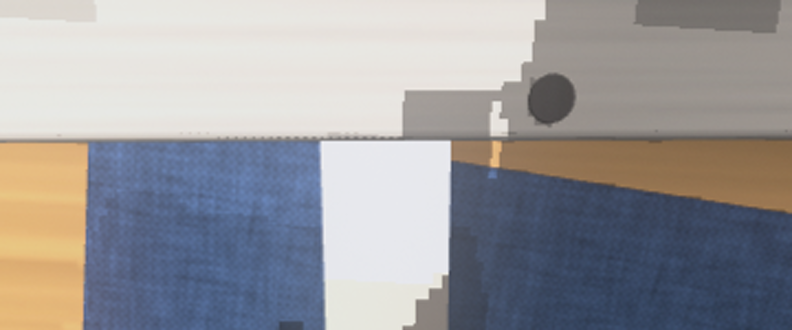

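The blade is clear of the plates, with its tip at (386,140). Now saddle 1.

>>> carry_out --plan '[[[0,0.1,0.004,0,0,0],[0.003,0.188,0.004,0,0,0],[0.003,0.188,0.004,0,0,0],[0.003,0.188,0.004,0,0,0],[0.02,0.188,0.004,0,0,0],[0.038,0.188,0.004,0,0,0],[0.038,0.188,0.004,0,0,0]]]'

```text
time: 34.85
eef_pos: [0.4379, -0.0829, 0.0794]
ee_rot: [180.0, -0.1, 2.9]
force: [0.1, -0.1, -1.5]
opening: 0.0227
grasp_force: 59.6
```

>>> carry_out --plan '[[[0.01,0,0,0,0,0],[0.018,0,0,0,0,0],[0.025,0,0,0,0,0],[0.032,0,0,0,0,0],[0.032,0,0,0,0,0]]]'

```text
time: 35.35
eef_pos: [0.4487, -0.0834, 0.0792]
ee_rot: [180.0, 0.0, 2.7]
force: [-1.4, 0.6, -0.3]
opening: 0.0228
grasp_force: 59.7
```

```bash
python3 - <<'E'
from h import *
wrist("wi1");p,r,s=cur();print(s['time'],p,s['force'])
t=p+r.apply([.110-GX,0,.0091]);print('tip',t,'end',cw(PE[0],SY[0]),pj("w",t),pj("w",np.r_[cw(PE[0],SY[0]),.0705]))
a=cv2.imread("pics/wi1.png")[0:150,100:460]
cv2.imwrite("pics/wi1b.png",cv2.resize(a,(792,330),interpolation=cv2.INTER_CUBIC))
E
```

```text
35.4 [ 0.44863872 -0.08343141  0.07914223] [-0.40608937  0.36753211 -1.76087701]
tip [ 0.53553518 -0.07931301  0.06998504] end [ 0.5301794  -0.07926678] [278.30077992  66.01996151] [277.41086654  82.48198571]
```

View pics/wi1b.png

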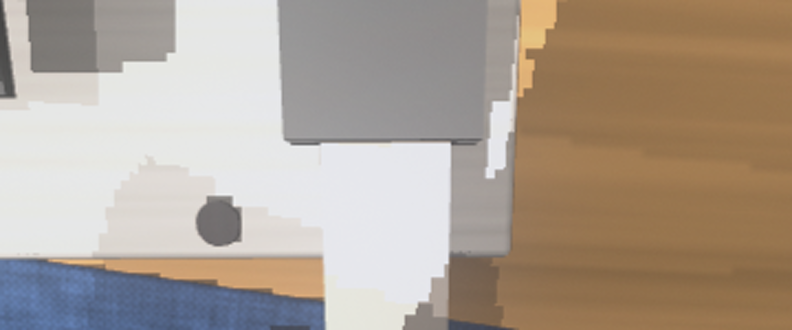

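>>> carry_out --plan '[[[0.006,0,0,0,0,0],[0.012,0,0,0,0,0],[0.018,0,0,0,0,0],[0.018,0,0,0,0,0],[0.018,0,0,0,0,0]]]'

```text
time: 35.9
eef_pos: [0.456, -0.083, 0.0792]
ee_rot: [180.0, 0.0, 2.7]
force: [-1.1, -0.0, -1.0]
opening: 0.0229
grasp_force: 59.7
```

```bash
python3 - <<'E'
from h import *
a=cv2.imread("pics/wi1.png")[:,:,0].astype(int)
wrist("wi1n");p,r,s=cur();print(s['time'],p,s['force'])
b=cv2.imread("pics/wi1n.png")[:,:,0].astype(int)
for u in(240,265,290,310): print(u,[int(x) for x in a[45:90:3,u]],[int(x) for x in b[45:90:3,u]])
E
```

```text
35.95 [ 0.45599508 -0.08303727  0.07921863] [-1.14374464 -0.50364123 -0.98955963]
240 [153, 155, 155, 156, 156, 157, 128, 226, 233, 232, 230, 235, 235, 235, 235] [154, 155, 155, 156, 157, 158, 144, 228, 236, 231, 229, 232, 233, 233, 233]
265 [151, 151, 152, 153, 154, 153, 125, 234, 236, 236, 236, 236, 236, 236, 236] [151, 152, 152, 153, 154, 154, 126, 236, 236, 236, 236, 236, 236, 236, 236]
290 [147, 147, 147, 149, 149, 150, 118, 235, 235, 235, 235, 235, 235, 235, 235] [148, 148, 148, 150, 151, 150, 121, 234, 235, 235, 236, 235, 236, 236, 236]
310 [143, 144, 144, 146, 145, 146, 101, 147, 154, 154, 152, 157, 155, 155, 156] [144, 144, 145, 146, 146, 147, 104, 149, 155, 151, 150, 153, 154, 154, 155]
```

>>> carry_out --plan '[[[-0.01,0,0,0,0,0],[-0.02,0,0,0,0,0],[-0.02,0,-0.0025,0,0,0],[-0.02,0,-0.0025,0,0,0],[-0.02,0,-0.0025,0,0,0],[-0.008,0,-0.0025,0,0,0],[0.004,0,-0.0025,0,0,0],[0.014,0,-0.0025,0,0,0],[0.02,0,-0.0025,0,0,0],[0.02,0,-0.0025,0,0,0],[0.02,0,-0.0025,0,0,0]]]'

```text
time: 37.05
eef_pos: [0.4566, -0.0827, 0.0784]
ee_rot: [-179.9, 0.9, 2.7]
force: [-17.0, -0.3, 7.2]
opening: 0.0227
grasp_force: 60.8
```

```bash
python3 - <<'E'
from h import *
wrist("wi1n");p,r,s=cur();print(s['time'],p,s['force'])
b=cv2.imread("pics/wi1n.png")[:,:,0].astype(int)
for u in(265,310): print(u,[int(x) for x in b[30:90:3,u]])
E
```

```text
37.1 [ 0.45656837 -0.08268284  0.07835437] [-17.33166547   0.04172947   6.63895886]
265 [147, 147, 149, 150, 150, 152, 152, 153, 154, 154, 154, 156, 234, 236, 236, 236, 236, 236, 236, 236]
310 [142, 142, 142, 143, 145, 144, 145, 144, 145, 146, 147, 147, 130, 153, 148, 149, 153, 152, 155, 153]
```

Both heads jam firmly (12 N and 17 N, at two heights), so saddles 1 and 2 are bad and saddle 3 is good. I'll cross-check the gaps numerically in the saved oblique picture and plan the gauge's return to its spot.

```bash
python3 - <<'E'
from h import *
w=np.load("wrist.npz");T=np.eye(4);T[:3,:3]=R.from_euler('xyz',[-179.8617,-.15062,54.8306],degrees=True).as_matrix();T[:3,3]=[.43990779,-.06288436,.14942228]
np.savez("wgc.npz",K=w["K"],E=np.linalg.inv(T@w["M"]))
im=cv2.imread("pics/wg.png",0)
for i in(0,1):
  for fx in(-.06,-.045,-.03):
    zs=np.arange(.056,.088,.001);row=[]
    for z in zs:
        u,v=pj("wgc",np.r_[cw(fx,SY[i]+.015),z]);
        row.append(int(im[int(round(v)),int(round(u))]) if 0<=v<420 and 0<=u<560 else -1)
    print(i,fx,row)
p,r,s=cur();print(p)
up=p+[-.06,-.003,0]
chain([(up,orient(CY,0)),(up+[0,0,.06],orient(CY,0)),(np.array([.4394,-.066,.125]),orient(54.5,0))])
E
```

```text
0 -0.06 [113, 102, 84, 84, 75, 78, 96, 110, 112, 112, 106, 81, 75, 78, 102, 121, 121, 125, 124, 124, 124, 124, 124, 124, 124, 124, 123, 123, 123, 123, 122, 123]
0 -0.045 [116, 116, 92, 76, 76, 79, 79, 73, 74, 74, 74, 74, 72, 77, 99, 119, 121, 121, 123, 121, 122, 121, 121, 120, 120, 120, 121, 120, 121, 121, 121, 120]
0 -0.03 [108, 96, 96, 81, 71, 74, 96, 98, 74, 74, 68, 68, 68, 69, 87, 115, 117, 120, 119, 120, 120, 120, 119, 120, 118, 118, 119, 119, 119, 119, 118, 119]
1 -0.06 [135, 135, 135, 134, 134, 134, 134, 134, 135, 135, 134, 134, 134, 133, 133, 133, 134, 135, 133, 133, 136, 132, 136, 133, 135, 132, 138, 138, 140, 140, 151, 151]
1 -0.045 [-1, -1, -1, -1, -1, -1, -1, -1, -1, -1, -1, -1, -1, -1, -1, -1, -1, -1, -1, -1, -1, -1, -1, -1, -1, -1, -1, -1, -1, -1, -1, -1]
1 -0.03 [-1, -1, -1, -1, -1, -1, -1, -1, -1, -1, -1, -1, -1, -1, -1, -1, -1, -1, -1, -1, -1, -1, -1, -1, -1, -1, -1, -1, -1, -1, -1, -1]
[ 0.45656837 -0.08268284  0.07835437]
[-0.15, 0.001, 0.002, -0.001, 0.01, -0.0] rows 1.2
[-0.152, 0.0, -0.148, -0.001, 0.01, -0.0] rows 1.2
[-0.043, -0.044, -0.116, -0.005, 0.009, -0.576] rows 6.0
```

For saddle 1 the plates plus gap measure about 12 mm, so its gap is about 4 mm. That confirms it is bad. Return the gauge.

>>> carry_out --plan '[[[-0.03,0,0,0,0.01,0],[-0.09,0,0,0,0.01,0],[-0.15,0,0,0,0.01,0],[-0.15,0,-0.075,0,0.01,0],[-0.15,0,-0.148,0,0.01,0],[-0.043,-0.044,-0.116,0,0.009,-0.576],[-0.043,-0.044,-0.116,0,0.009,-0.576],[-0.043,-0.044,-0.116,0,0.009,-0.576],[-0.043,-0.044,-0.116,0,0.009,-0.576],[-0.043,-0.044,-0.116,0,0.009,-0.576],[-0.043,-0.044,-0.116,0,0.009,-0.576],[-0.043,-0.044,-0.116,0,0.009,-0.576]]]'

```text
time: 38.3
eef_pos: [0.4464, -0.0659, 0.1267]
ee_rot: [179.6, -0.7, 54.6]
force: [-0.5, 0.4, -1.3]
opening: 0.023
grasp_force: 59.8
```

```bash
python3 - <<'E'
from h import *
p,r,s=cur();print(s['time'],p,s['ee_rot'],s['force'])
chain([(np.array([.4394,-.066,.05]),orient(54.5,0)),(np.array([.4394,-.066,.027]),orient(54.5,0))])
E
```

```text
38.3 [ 0.44638807 -0.0659433   0.12665962] [179.64863634  -0.68376581  54.63701189] [-0.47391553  0.38360662 -1.27577586]
[-0.013, -0.015, 0.191, 0.004, -0.008, 0.001] rows 1.5
[-0.013, -0.016, 0.249, 0.004, -0.008, 0.001] rows 0.5
```

>>> carry_out --plan '[[[-0.013,-0.015,0.1,0.004,-0.008,0],[-0.013,-0.015,0.191,0.004,-0.008,0],[-0.013,-0.015,0.22,0.004,-0.008,0],[-0.013,-0.015,0.249,0.004,-0.008,0],[-0.013,-0.015,0.249,0.004,-0.008,0],[-0.013,-0.015,0.249,0.004,-0.008,0]]]'

```text
time: 38.9
eef_pos: [0.4399, -0.0662, 0.0277]
ee_rot: [180.0, 0.0, 54.5]
force: [-0.9, 0.6, -0.5]
opening: 0.0226
grasp_force: 59.8
```

>>> carry_out --plan '[[[0,0,0.003,0,0,0],[0,0,0.003,0,0,0],[0,0,0.003,0,0,0],[0,0,0.003,0,0,0],[0,0,0.003,0,0,0]]]' --claw 110

```text
time: 39.4
eef_pos: [0.4392, -0.066, 0.0259]
ee_rot: [-180.0, 0.0, 54.6]
force: [-0.3, 0.2, 0.3]
opening: 0.0482
grasp_force: 0.0
```

>>> carry_out --plan '[[[0,0,-0.1,0,0,0],[0,0,-0.2,0,0,0],[0,0,-0.32,0,0,0],[0,0,-0.42,0,0,0],[0,0,-0.42,0,0,0],[0,0,-0.42,0,0,0]]]'

```text
time: 40.0
eef_pos: [0.4396, -0.0659, 0.1945]
ee_rot: [179.9, -0.0, 54.6]
force: [-0.5, 0.0, -0.9]
opening: 0.0484
grasp_force: 0.0
```

```bash
cat >> h.py <<'E'
def gr(i,z,x=.038): return (np.r_[cw(x,SY[i]),z],orient(CY,0))
def tr(y,z,x=.03):
    c,s=np.cos(np.radians(8)),np.sin(np.radians(8));return (np.array([.5072+c*x-s*y,.3677+s*x+c*y,z]),orient(8,0))
E
python3 - <<'E'
from h import *
a=gr(1,.16);print(a[0]);chain([a]);b=gr(1,.076);chain([b],a);u=gr(1,.2);chain([u],b)
t=tr(-.055,.16);print(t[0]);chain([t],u);chain([tr(-.055,.033)],t)
E
```

```text
[0.63652431 0.00083167 0.16      ]
[0.421, 0.304, 0.087, 0.001, -0.001, 0.576] rows 6.0
[0.0, -0.0, 0.21, 0.0, 0.0, 0.0] rows 1.7
[0.0, 0.0, -0.31, 0.0, 0.0, 0.0] rows 2.5
[0.54456256 0.31741045 0.16      ]
[-0.192, -0.801, 0.1, -0.0, 0.0, -0.059] rows 6.6
[0.0, -0.0, 0.318, 0.0, 0.0, 0.0] rows 2.5
```

>>> carry_out --plan '[[[0.421,0.304,0,0,0,0.576],[0.421,0.304,0,0,0,0.576],[0.421,0.304,0,0,0,0.576],[0.421,0.304,0,0,0,0.576],[0.421,0.304,0,0,0,0.576],[0.421,0.304,0,0,0,0.576],[0.421,0.304,0.087,0,0,0.576],[0.421,0.304,0.087,0,0,0.576],[0.421,0.304,0.087,0,0,0.576],[0.421,0.304,0.087,0,0,0.576],[0.421,0.304,0.087,0,0,0.576]]]' --claw 75

```text
time: 41.1
eef_pos: [0.6365, 0.0005, 0.1598]
ee_rot: [180.0, -0.0, 2.7]
force: [-0.0, -0.0, 0.7]
opening: 0.0599
grasp_force: 0.0
```

```bash
python3 - <<'E'
from h import *
p,r,s=cur();print(s['time'],p,s['ee_rot'],s['joints'],s['opening'])
chain([gr(1,.11),gr(1,.076)])
E
```

```text
41.1 [6.36524682e-01 5.37410323e-04 1.59816994e-01] [ 1.79978241e+02 -4.13175349e-02  2.71504318e+00] [-17.95208554  29.63179763  16.82520462 100.17752563 -10.48124928
  51.68410526 -83.97268283] 0.05991134348395852
[-0.0, -0.001, 0.125, 0.0, -0.0, 0.0] rows 1.0
[-0.0, -0.001, 0.21, 0.0, -0.0, 0.0] rows 0.7
```

>>> carry_out --plan '[[[0,0,0.125,0,0,0],[0,0,0.18,0,0,0],[0,0,0.21,0,0,0],[0,0,0.21,0,0,0],[0,0,0.21,0,0,0]]]'

```text
time: 41.6
eef_pos: [0.6369, 0.0005, 0.0761]
ee_rot: [180.0, -0.1, 2.7]
force: [-0.5, -0.4, 0.5]
opening: 0.0604
grasp_force: 0.0
```

>>> carry_out --plan '[[[0,0,0,0,0,0],[0,0,0,0,0,0],[0,0,0,0,0,0],[0,0,0,0,0,0],[0,0,0,0,0,0]]]' --claw 255

```text
time: 42.1
eef_pos: [0.6371, 0.0007, 0.0767]
ee_rot: [180.0, -0.1, 2.7]
force: [-0.7, -0.0, 6.4]
opening: 0.0408
grasp_force: 62.1
```

>>> carry_out --plan '[[[0,0,-0.1,0,0,0],[0,0,-0.2,0,0,0],[0,0,-0.31,0,0,0],[0,0,-0.31,0,0,0],[0,0,-0.31,0,0,0]]]'

```text
time: 42.6
eef_pos: [0.6363, 0.0008, 0.1999]
ee_rot: [180.0, -0.1, 2.7]
force: [0.0, 0.8, -3.1]
opening: 0.0409
grasp_force: 62.3
```

```bash
python3 - <<'E'
from h import *
p,r,s=cur();print(s['time'],p,s['ee_rot'],s['force'],s['opening'],s['grasp_force'])
chain([tr(-.055,.18)])
E
```

```text
42.6 [0.63632526 0.00084041 0.19992196] [ 1.79994877e+02 -8.35213438e-02  2.72481999e+00] [ 0.01501834  0.83738606 -3.14823694] 0.040875963967763766 62.341883182525635
[-0.192, -0.801, 0.049, 0.0, -0.001, -0.059] rows 6.6
```

>>> carry_out --plan '[[[-0.192,-0.801,0.049,0,0,-0.059],[-0.192,-0.801,0.049,0,0,-0.059],[-0.192,-0.801,0.049,0,0,-0.059],[-0.192,-0.801,0.049,0,0,-0.059],[-0.192,-0.801,0.049,0,0,-0.059],[-0.192,-0.801,0.049,0,0,-0.059],[-0.192,-0.801,0.049,0,0,-0.059],[-0.192,-0.801,0.049,0,0,-0.059],[-0.192,-0.801,0.049,0,0,-0.059],[-0.192,-0.801,0.049,0,0,-0.059]]]'

```text
time: 43.6
eef_pos: [0.5441, 0.315, 0.1778]
ee_rot: [179.9, 0.2, 7.9]
force: [-0.1, 0.4, -2.9]
opening: 0.0412
grasp_force: 62.2
```

```bash
python3 - <<'E'
from h import *
p,r,s=cur();print(s['time'],p,s['ee_rot'],s['force'],s['opening'],s['grasp_force'])
chain([tr(-.055,.06),tr(-.055,.035)])
E
```

```text
43.6 [0.54407395 0.31497425 0.17780012] [1.79850805e+02 1.52515116e-01 7.91382185e+00] [-0.13964421  0.40938457 -2.91186022] 0.04123886746723195 62.175493240356445
[0.003, -0.007, 0.294, 0.002, 0.002, -0.001] rows 2.4
[0.003, -0.007, 0.357, 0.002, 0.002, -0.001] rows 0.5
```

>>> carry_out --plan '[[[0.003,-0.007,0.12,0.002,0.002,0],[0.003,-0.007,0.24,0.002,0.002,0],[0.003,-0.007,0.3,0.002,0.002,0],[0.003,-0.007,0.335,0.002,0.002,0],[0.003,-0.007,0.359,0.002,0.002,0],[0.003,-0.007,0.359,0.002,0.002,0],[0.003,-0.007,0.359,0.002,0.002,0]]]'

```text
time: 44.3
eef_pos: [0.5458, 0.3202, 0.0367]
ee_rot: [-179.8, -0.2, 8.0]
force: [0.0, 0.3, -3.0]
opening: 0.041
grasp_force: 62.0
```

>>> carry_out --plan '[[[0,0,0,0,0,0],[0,0,0,0,0,0],[0,0,0,0,0,0],[0,0,0,0,0,0],[0,0,0,0,0,0]]]' --claw 75

```text
time: 44.8
eef_pos: [0.5448, 0.3201, 0.0357]
ee_rot: [-179.8, -0.1, 8.0]
force: [-0.1, 0.3, 0.0]
opening: 0.0603
grasp_force: 0.0
```

>>> carry_out --plan '[[[0,0,-0.1,0,0,0],[0,0,-0.2,0,0,0],[0,0,-0.3,0,0,0],[0,0,-0.4,0,0,0],[0,0,-0.4,0,0,0],[0,0,-0.4,0,0,0]]]'

```text
time: 45.4
eef_pos: [0.5448, 0.3198, 0.1964]
ee_rot: [-179.8, -0.2, 8.0]
force: [-1.2, 0.1, -0.6]
opening: 0.0601
grasp_force: 0.0
```

```bash
python3 - <<'E'
from h import *
p,r,s=cur();print(s['time'],p,s['ee_rot'],s['force'],s['opening'],s['grasp_force'])
a=gr(0,.18);chain([a]);
E
```

```text
45.4 [0.54475809 0.31982145 0.19642743] [-179.77743745   -0.23102664    8.03524216] [-1.15966666  0.07111273 -0.57182284] 0.06013922328796704 0.0
[0.098, 1.009, 0.038, -0.003, -0.002, 0.059] rows 8.1
```

>>> carry_out --plan '[[[0.098,1.0,0.038,0,0,0.059],[0.098,1.0,0.038,0,0,0.059],[0.098,1.0,0.038,0,0,0.059],[0.098,1.0,0.038,0,0,0.059],[0.098,1.0,0.038,0,0,0.059],[0.098,1.0,0.038,0,0,0.059],[0.098,1.0,0.038,0,0,0.059],[0.098,1.0,0.038,0,0,0.059],[0.098,1.0,0.038,0,0,0.059],[0.098,1.0,0.038,0,0,0.059],[0.098,1.0,0.038,0,0,0.059]]]'

```text
time: 46.5
eef_pos: [0.6384, -0.0694, 0.1778]
ee_rot: [-179.8, 0.0, 2.8]
force: [-0.3, 1.6, -0.0]
opening: 0.0603
grasp_force: 0.0
```

```bash
python3 - <<'E'
from h import *
p,r,s=cur();print(s['time'],p,s['ee_rot'],s['joints'],s['opening'])
chain([gr(0,.11),gr(0,.076)])
E
```

```text
46.5 [ 0.63837689 -0.06938201  0.1777578 ] [-1.79772348e+02  3.29384624e-02  2.80485830e+00] [-12.35421875  29.09225511  18.06903938  98.56622833 -11.00300758
  54.12096673 -77.12703848] 0.06025070595782843
[0.004, 0.013, 0.169, -0.003, 0.0, 0.001] rows 1.4
[0.004, 0.013, 0.254, -0.003, 0.0, 0.001] rows 0.7
```

>>> carry_out --plan '[[[0.004,0.013,0.1,-0.003,0,0],[0.004,0.013,0.169,-0.003,0,0],[0.004,0.013,0.22,-0.003,0,0],[0.004,0.013,0.254,-0.003,0,0],[0.004,0.013,0.254,-0.003,0,0],[0.004,0.013,0.254,-0.003,0,0]]]'

```text
time: 47.1
eef_pos: [0.6415, -0.075, 0.078]
ee_rot: [179.9, -0.1, 2.8]
force: [0.5, -0.7, 0.0]
opening: 0.0604
grasp_force: 0.0
```

>>> carry_out --plan '[[[0,0,0,0,0,0],[0,0,0,0,0,0],[0,0,0,0,0,0],[0,0,0,0,0,0],[0,0,0,0,0,0]]]' --claw 255

```text
time: 47.6
eef_pos: [0.6422, -0.0753, 0.0793]
ee_rot: [179.9, -0.3, 2.7]
force: [-2.0, 1.8, 6.5]
opening: 0.0411
grasp_force: 62.3
```

>>> carry_out --plan '[[[0,0,-0.1,0,0,0],[0,0,-0.2,0,0,0],[0,0,-0.31,0,0,0],[0,0,-0.31,0,0,0],[0,0,-0.31,0,0,0]]]'

```text
time: 48.1
eef_pos: [0.6414, -0.0758, 0.2029]
ee_rot: [179.9, -0.3, 2.7]
force: [-0.3, -0.0, -3.7]
opening: 0.0412
grasp_force: 62.0
```

```bash
python3 - <<'E'
from h import *
p,r,s=cur();print(s['time'],p,s['ee_rot'],s['force'],s['opening'],s['grasp_force'])
m=(np.array([.59,.15,.2]),orient(5,0));t=tr(.055,.18)
chain([m]);chain([t],m)
E
```

```text
48.1 [ 0.64135743 -0.07579875  0.20292747] [179.89609951  -0.26358593   2.70985123] [-0.3111809  -0.00886879 -3.70549281] 0.04115380539202859 62.02258229255676
[-0.102, -0.57, 0.006, 0.001, -0.003, -0.025] rows 4.6
[-0.091, -0.701, 0.05, 0.0, 0.0, -0.033] rows 5.7
```

>>> carry_out --plan '[[[-0.102,-0.57,0.006,0,-0.003,-0.025],[-0.102,-0.57,0.006,0,-0.003,-0.025],[-0.102,-0.57,0.006,0,-0.003,-0.025],[-0.102,-0.57,0.006,0,-0.003,-0.025],[-0.102,-0.57,0.006,0,-0.003,-0.025],[-0.102,-0.57,0.006,0,-0.003,-0.025]]]'

```text
time: 48.7
eef_pos: [0.5862, 0.1573, 0.1964]
ee_rot: [-180.0, 0.4, 5.5]
force: [-0.3, -0.3, -2.2]
opening: 0.0412
grasp_force: 61.9
```

>>> carry_out --plan '[[[-0.091,-0.701,0.05,0,0,-0.033],[-0.091,-0.701,0.05,0,0,-0.033],[-0.091,-0.701,0.05,0,0,-0.033],[-0.091,-0.701,0.05,0,0,-0.033],[-0.091,-0.701,0.05,0,0,-0.033],[-0.091,-0.701,0.05,0,0,-0.033],[-0.091,-0.701,0.05,0,0,-0.033],[-0.091,-0.701,0.05,0,0,-0.033]]]'

```text
time: 49.5
eef_pos: [0.5278, 0.4258, 0.1762]
ee_rot: [179.8, 0.3, 8.0]
force: [0.7, -0.0, -2.1]
opening: 0.0412
grasp_force: 61.9
```

```bash
python3 - <<'E'
from h import *
p,r,s=cur();print(s['time'],p,s['ee_rot'],s['force'],s['opening'],s['grasp_force'])
chain([tr(.055,.06),tr(.055,.037)])
E
```

```text
49.5 [0.52780248 0.42581273 0.17615846] [179.75665759   0.31488458   8.02563932] [ 0.7484172  -0.04588124 -2.14345878] 0.04118470452106945 61.92195653915405
[0.005, -0.002, 0.29, 0.003, 0.003, 0.0] rows 2.3
[0.006, -0.002, 0.348, 0.003, 0.003, 0.0] rows 0.5
```

>>> carry_out --plan '[[[0.006,-0.002,0.12,0.003,0.003,0],[0.006,-0.002,0.24,0.003,0.003,0],[0.006,-0.002,0.3,0.003,0.003,0],[0.006,-0.002,0.33,0.003,0.003,0],[0.006,-0.002,0.348,0.003,0.003,0],[0.006,-0.002,0.348,0.003,0.003,0],[0.006,-0.002,0.348,0.003,0.003,0]]]'

```text
time: 50.2
eef_pos: [0.5318, 0.4274, 0.0407]
ee_rot: [-179.8, -0.2, 7.9]
force: [0.2, 0.1, -2.0]
opening: 0.0409
grasp_force: 61.9
```

>>> carry_out --plan '[[[0,0,0,0,0,0],[0,0,0,0,0,0],[0,0,0,0,0,0],[0,0,0,0,0,0],[0,0,0,0,0,0]]]' --claw 75

```text
time: 50.7
eef_pos: [0.5307, 0.4273, 0.0393]
ee_rot: [-179.8, -0.1, 7.9]
force: [-0.7, 0.9, -0.1]
opening: 0.0603
grasp_force: 0.0
```

>>> carry_out --plan '[[[0,0,-0.1,0,0,0],[0,0,-0.2,0,0,0],[0,0,-0.3,0,0,0],[0,0,-0.45,0,0,0],[0,0,-0.6,0,0,0],[0,0,-0.6,0,0,0],[-0.1,0.2,-0.6,0,0,0],[-0.2,0.4,-0.6,0,0,0],[-0.2,0.4,-0.6,0,0,0],[-0.2,0.4,-0.6,0,0,0]]]'

```text
time: 51.7
eef_pos: [0.4722, 0.2526, 0.2785]
ee_rot: [-179.9, -0.1, 7.8]
force: [0.7, -0.1, 0.3]
opening: 0.0597
grasp_force: 0.0
```

```bash
python3 - <<'E'
from h import *
from rig import bot
p,r,s=cur();print(s['time'],p,s['force'],s['opening'])
im=bot.get_image("top")["pixels"][:,:,::-1];cv2.imwrite("topf.png",im)
o=np.load("top.npz")["im"][:,:,::-1]
hsv=cv2.cvtColor(np.ascontiguousarray(im),cv2.COLOR_BGR2HSV)
# colour centroids: brass (terminals), black handle over mat
br=((hsv[...,0]>15)&(hsv[...,0]<28)&(hsv[...,1]>190)&(hsv[...,2]>110)).astype(np.uint8)
n,l,st,c=cv2.connectedComponentsWithStats(br)
print([(tuple(c[i].round(0)),int(st[i,4])) for i in range(1,n) if st[i,4]>3 and st[i,4]<80])
dk=((hsv[...,2]<60)).astype(np.uint8);dk[:190]=0;dk[260:]=0;dk[:,:225]=0;dk[:,335:]=0
n,l,st,c=cv2.connectedComponentsWithStats(dk)
for i in range(1,n):
    if st[i,4]>40: print('dark',c[i],st[i],bp("top",*c[i],.029))
E
```

```text
51.7 [0.47220635 0.25260285 0.27852381] [ 0.73659846 -0.06857902  0.31029147] 0.059695101511235964
[]
dark [268.07031642 227.08940231] [ 233  201   81   49 1991] [ 0.44726129 -0.01438767  0.029     ]
```

>>> carry_out --plan '[[[0,0.9,-0.1,0,0,0],[0,0.9,-0.1,0,0,0],[0,0.9,-0.1,0,0,0],[0,0.9,-0.1,0,0,0],[0,0.9,-0.1,0,0,0],[0,0.9,-0.1,0,0,0],[0,0.9,-0.1,0,0,0],[0,0.9,-0.1,0,0,0],[0,0.9,-0.1,0,0,0]]]'

```text
time: 52.65
eef_pos: [0.5229, -0.1023, 0.3178]
ee_rot: [-179.9, -0.1, 7.7]
force: [-0.1, -0.5, -0.1]
opening: 0.0605
grasp_force: 0.0
```

>>> carry_out --plan '[[[-0.2,1.0,0,0,0,0],[-0.2,1.0,0,0,0,0],[-0.2,1.0,0,0,0,0],[-0.2,1.0,0,0,0,0],[-0.2,1.0,0,0,0,0],[-0.2,1.0,0,0,0,0],[-0.2,1.0,0,0,0,0],[-0.2,1.0,0,0,0,0],[-0.2,1.0,0,0,0,0],[-0.2,1.0,0,0,0,0]]]'

```text
time: 53.65
eef_pos: [0.4993, -0.5068, 0.3147]
ee_rot: [-179.7, -0.0, 7.9]
force: [0.9, 0.6, -0.2]
opening: 0.0603
grasp_force: 0.0
```

```bash
python3 - <<'E'
from h import *
from rig import bot
p,r,s=cur();print(s['time'],p,s['force'])
im=bot.get_image("top")["pixels"][:,:,::-1];cv2.imwrite("topf.png",im)
o=np.load("top.npz")["im"][:,:,::-1]
df=(np.abs(im.astype(int)-o).sum(2)>90).astype(np.uint8);df=cv2.morphologyEx(df,cv2.MORPH_OPEN,np.ones((3,3)))
n,l,st,c=cv2.connectedComponentsWithStats(df)
for i in range(1,n):
    if st[i,4]>40: print('chg',c[i].round(),st[i],bp("top",*c[i],.03)[:2].round(3))
hsv=cv2.cvtColor(np.ascontiguousarray(im),cv2.COLOR_BGR2HSV)
dk=(hsv[...,2]<60).astype(np.uint8);dk[:205]=0;dk[255:]=0;dk[:,:225]=0;dk[:,327:]=0
n,l,st,c=cv2.connectedComponentsWithStats(dk)
for i in range(1,n):
    if st[i,4]>40: print('dark',c[i],st[i],bp("top",*c[i],.029))
# white blobs in tray: 
t=(hsv[...,2]>150)&(hsv[...,1]<50);t[:150]=0;t[245:]=0;t[:,:48]=0;t[:,158:]=0
n,l,st,c=cv2.connectedComponentsWithStats(t.astype(np.uint8))
for i in range(1,n):
    if st[i,4]>40: print('white tray',c[i],st[i],bp("top",*c[i],.047))
E
```

```text
53.65 [ 0.49934669 -0.50684079  0.3146926 ] [ 0.85560753  0.6140096  -0.23294984]
chg [444. 311.] [  286   127   274   293 34336] [ 0.269 -0.418]
chg [246. 142.] [243 131   6  23 123] [0.644 0.043]
chg [231. 159.] [222 156  19   7 102] [0.602 0.076]
chg [125. 178.] [112 165  29  28 637] [0.55  0.317]
chg [234. 178.] [223 164  24  27 544] [0.559 0.067]
chg [ 73. 184.] [ 64 171  19  27 475] [0.534 0.436]
chg [ 90. 181.] [ 83 170  11  26 133] [0.542 0.397]
chg [376. 191.] [364 182  26  22 254] [ 0.537 -0.261]
chg [547. 195.] [534 184  26  22 442] [ 0.539 -0.661]
chg [135. 207.] [132 192   8  30 155] [0.485 0.291]
chg [380. 201.] [369 197  19   9 106] [ 0.513 -0.271]
chg [484. 208.] [471 197  27  23 443] [ 0.504 -0.512]
chg [ 88. 212.] [ 84 198   8  29 177] [0.471 0.397]
chg [257. 204.] [250 201  14   9  89] [0.499 0.013]
chg [278. 222.] [267 213  22  18 201] [ 0.461 -0.036]
chg [303. 235.] [297 230  14  11  52] [ 0.431 -0.095]
chg [267. 362.] [259 357  17  13 108] [ 0.146 -0.021]
chg [362. 379.] [357 375  11   8  46] [ 0.115 -0.234]
chg [246. 387.] [241 381  10  12  77] [0.093 0.025]
dark [298.3        235.91388889] [284 223  30  27 360] [ 0.42892792 -0.08409605  0.029     ]
white tray [121.18396226 178.56367925] [112 166  19  26 424] [0.54713705 0.32036911 0.047     ]
white tray [ 72.86448598 183.78037383] [ 64 171  19  27 428] [0.53216938 0.42802672 0.047     ]
```

```bash
python3 - <<'E'
from h import *
from rig import bot
a=cv2.imread("top_n.png",0)[125:192,215:245];b=cv2.imread("topf.png",0)
m=cv2.matchTemplate(b[115:202,205:255],a,cv2.TM_CCOEFF_NORMED);print(cv2.minMaxLoc(m))
print(bot.sense()['time']);
E
```

```text
(-0.2623341977596283, 0.9993665218353271, (20, 20), (10, 10))
53.7
```

```bash
python3 -c "
from rig import bot
print(bot.close_job())"
```

```text
the job is handed in; nothing more can be done
None
```

I handed the job in at about 54 s of simulated time, and no verdict was returned: the head from slot 4 took the blade and stays in saddle 3, the two on which it jammed lie in the repair tray, the gauge is back on its mat, and I saw no bystander moved in the last top picture.

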